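# Draw the lowest wax tablet from its magazine and set it on the jig's pins

### The job

Load the mill's flip jig with a fresh wax tablet: from the magazine whose tablets have holes that match the jig's two pins, draw the lowest tablet (its nose pokes out under the gate) forward out of the stack and set it flat on the jig, both pins through its holes. The wax marks easily, so press it no harder against the slideway than is needed to draw it, leave the other tablets in their magazines and don't disturb the tools lying about.

Things in the scene. Friction and masses are not known exactly. Their poses are not given: they have to be found in the camera images.
- magazine_a: Fixed magazine with the four tablets that match the jig (holes on a diagonal); lowest: tablet_a1. Aluminium base 83 mm wide, black sides, top 82 mm up. Origin: underside, centre line, below the gate's front face; +x points back into the stack, tablets come out to -x. Shaft x 5 to 111 mm, 62.6 mm wide. Magazines a and b may stand in either place.
- magazine_a_gate (a point): centre of the slideway at the front face of the gate (5 mm thick, 83 mm wide aluminium plate, up to 82 mm above the bench), magazine axes. The felt-lined slideway is 30 mm above the bench; the gap under the gate is 13.5 mm high, so only the lowest tablet passes. Wax slides easily on it (friction about 0.2); fingers grip wax much better.
- magazine_a_cheek_end (a point): point on the slideway 38 mm in front of the gate. From the gate to here black cheeks (10 mm thick, 62.6 mm apart, tops 42 mm above the bench) stand 3 mm higher than the tablet on both sides, so the nose cannot be pinched there; only its top is free.
- magazine_a_tongue_end (a point): front end of the slideway, 110 mm in front of the gate. From the cheeks' end to here it is a tongue only 36 mm wide, its top still 30 mm up, so that a drawn tablet can be taken by its long sides, 12 mm proud of the tongue each side.
- magazine_b: Second magazine, same make, size and origin; its four tablets have both holes on the long centre line (72 mm apart) and do not fit the jig.
- tablet_a1_center (a point): Green rigid wax tablet 104 (x) x 60 (y) x 9 mm, 60 g, lowest in magazine_a; point at its centre, half-way up, tablet axes. 11 mm brass-bushed through holes at (36, 16) and (-36, -16) mm: fits the jig either way round. Its nose sticks out 30 to 36 mm before the gate, top 39 mm above the bench; three tablets lie on its rear. A closed gripper pressed on the nose with 12 to 20 N drags it; under 8 N it slips; over 40 N marks it.
- pin_plate: Fixed pin plate of the flip jig: dark steel base 150 (x) x 100 (y) x 18 mm with a raised aluminium pad 100 x 48 mm, top 34 mm above the bench. Origin at the centre of the underside. Two steel pins of 8 mm diameter at (x, y) = (36, 16) and (-36, -16) mm, standing 13 mm above the pad, the last 5 mm tapered to 2.4 mm.
- pin_plate_pad (a point): centre of the top of the pin plate's pad, 34 mm above the bench, axes those of the pin plate; a seated tablet has its centre 4.5 mm above this point and its long side along x.
- tablet_a2: tablet like tablet_a1, number 2 from below in magazine_a; origin at the centre of its underside. Must stay in its magazine (it drops by one thickness when the lowest is drawn).
- tablet_a3: tablet like tablet_a1, number 3 from below in magazine_a; origin at the centre of its underside. Must stay in its magazine (it drops by one thickness when the lowest is drawn).
- tablet_a4: tablet like tablet_a1, number 4 from below in magazine_a; origin at the centre of its underside. Must stay in its magazine (it drops by one thickness when the lowest is drawn).
- tablet_b1: Green rigid wax tablet 104 (x) x 60 (y) x 9 mm, holes on the long centre line, number 1 from below in magazine_b, its nose also out in front of the gate; origin at the centre of its underside. Must stay in its magazine.
- tablet_b2: Green rigid wax tablet 104 (x) x 60 (y) x 9 mm, holes on the long centre line, number 2 from below in magazine_b; origin at the centre of its underside. Must stay in its magazine.
- tablet_b3: Green rigid wax tablet 104 (x) x 60 (y) x 9 mm, holes on the long centre line, number 3 from below in magazine_b; origin at the centre of its underside. Must stay in its magazine.
- tablet_b4: Green rigid wax tablet 104 (x) x 60 (y) x 9 mm, holes on the long centre line, number 4 from below in magazine_b; origin at the centre of its underside. Must stay in its magazine.
- mallet: wooden mallet, 90x226x44 mm, lying about; leave alone. Origin at the centre of its underside.
- marker_pen: blue marker pen, 16x138x14 mm, lying between the magazines; leave alone. Origin at the centre of its underside.
- graver: graver with a turned handle, 24x94x22 mm, lying between the magazines; leave alone. Origin at the centre of its underside.
Not all that is in view belongs to the job. Leave any pink look-alike of the part that bears tablet_a1_center alone.

How it is judged:
By the outcome, as a careful person would: the job done as asked, in the order asked, and still so for the second after the job is handed in, with the robot touching nothing.
It also fails if it takes over 58 s, if anything falls off the work surface, if the arm or the gripper's body presses on something with over 40 N, if the wrist force passes 120 N, or if a joint passes its speed limit or range.

### The arm

A 6-joint arm with a two-finger parallel gripper is mounted at the origin on a cart in front of the work surface, level with it; the furniture and walls round the work are solid. World frame = base frame: x ahead of the robot, y to its left, z up, the work surface at z = 0. Lengths are in mm, angles in rad, forces in N, time in s.
With the tool pointing down it reaches from about 350 to 775 mm from the base axis. Payload 7.3 kg.
Tool frame: the origin (TCP) lies on the centre line of the jaws, within the pads' length; the fingertips stand 22 mm ahead of it and the grasp point (between the pads) lies 3 mm ahead of it; z points along the fingers, y is the direction in which the jaws open and shut (so a half turn about z gives the same grasp; the last joint's range is limited). The gripper opens to 92 mm and grips with 3 to 60 N. Pads are 19 mm wide; open, the fingers measure 130 mm over their backs; the gripper's body (75 mm by 190 mm) begins 47 mm behind the grasp point.
Start: joints at [-1.427, 0.342, 1.524, -0, 1.275, -0.146], TCP at [150.047, -503.122, 217.141] pointing down, gripper open.
Joint ranges: [-2.53, 2.53], [-0.77, 2.02], [0.04, 2.7], [-1, 4.14], [0.28, 2.66], [-3.11, 3.11]. Speed limits (rad/s): [2.57, 2.57, 3.14, 3.14, 3.14, 3.14].

### API

Orientations are given as [roll, pitch, yaw] about the fixed x, y, z axes, in that order (R = Rz(yaw) Ry(pitch) Rx(roll)).
In Python, from plant import get_obs, capture, close_job gives the robot as it stands.
- The arm moves only by the tool carry_out, never from a script. Its arguments are lists of equal length, an entry for each row: "xyz": the shift along the tool's x, y, z scaled (see below), a list of three; "dr": the turn, a rotation vector about the tool's x, y, z scaled (see below), a list of three. A call has 1 to 8 rows; each row shifts and turns the commanded pose from where the row before left it, along the tool's axes as they then stand; what a row does not reach is not made up. The controller multiplies each number of a shift by 0.06 m and each number of a turn by 8 degrees. A row lasts 1/8 s, in which the tool goes at most 62.5 mm and 10.7 degrees, less where a joint would pass 70% of its speed; a pose out of reach is approached as far as the arm can. A call with a number of a shift or a turn outside -1 to 1 is refused whole. A call with a gripper value outside its range is refused whole. "gripper" is the gripper's target within -1 to 1 (fully open at 1, half-way at 0, shut at -1), set as the call begins (left out, the last holds). The fingers move at their own pace and stop on an object; the grip force is fixed at half the most. Time passes only in rows, so rows that do not move let the fingers close. It gives the time, the measured TCP pose, the force and the opening at its end, in the units of the state.
- get_obs(): the state, without advancing time (a new reading comes with each control period).
- capture(name): name is "scene" or "top" or "wrist"; returns a dict with "image" (480x640x3 uint8, blue, green, red), "fx", "fy", "cx", "cy" (pixels), "pose" (4x4, takes a point from camera to world coordinates). Camera axes: x right, y up, looking along -z (the intrinsics and any distortion apply to the point x, -y, -z); pixel columns grow to the right and rows downward; lengths in mm; the calibration is good to about 2 mm. A picture is of the moment at which its call begins. There is no depth.
- close_job(): hands the job in, once; it reports no verdict.
The state is a dict: "time": time; "joint_positions": joint angles; "dq": joint speeds; "tau": joint torques, N m; "tool_pos": TCP position; "tcp_rot": TCP orientation; "contact_force": force on the tool from outside, world axes, zero at the start; "moment": the same for the moment, N m; "grip_width": finger opening in mm.
Only numpy, scipy, OpenCV 4.12 (cv2) and the standard library are available. Lean on these libraries where they do the work, as an engineer would, in place of code of your own. Each camera call takes 0.05 s, during which the arm holds its last target.

## Working session

There is one attempt and no reset: what is moved stays moved. The work goes in short steps, Python scripts to look and compute and a tool call to move; the robot and the scene stay as the last step left them, time stands still between calls to the robot, and variables do not carry over. Pictures are saved under pics/ and viewed, and the job is handed in when it is done.

Besides the shell and the picture viewer there is one more tool, called after "Call:" as name(argument=value, ...) on one line, values as JSON. carry_out: Moves the arm, as the interface text tells. Shifts and turns lie within -1 to 1; 1 stands for 0.06 m of shift or 8 degrees of turn. Its arguments: {"type":"object","properties":{"xyz":{"type":"array"},"dr":{"type":"array"},"gripper":{"type":"number"}},"required":["xyz","dr"]}

```bash
ls; mkdir -p pics
python3 - <<'E'
from plant import get_obs,capture
import cv2,numpy as np
print(get_obs())
for n in("scene","top","wrist"):
    c=capture(n); cv2.imwrite(f"pics/{n}0.png",c["image"]); print(n,{k:v for k,v in c.items() if k!="image"})
    np.save(f"pics/{n}0.npy",np.array([c["fx"],c["fy"],c["cx"],c["cy"]]+list(np.array(c["pose"]).ravel())))
E
```

```text
pics
{'time': 0.0, 'joint_positions': array([-1.42700194e+00,  3.42725752e-01,  1.52504884e+00,  3.55027273e-06,
        1.27538077e+00, -1.46019126e-01]), 'dq': array([-0.00098825, -0.00214377,  0.00034252,  0.00108798,  0.00012418,
       -0.00206613]), 'tau': array([-2.33588280e-04, -4.31241846e+01, -2.44215792e+01,  7.16972211e-02,
        5.60295198e-02, -1.17607719e-04]), 'tool_pos': array([ 149.98138349, -502.67054572,  216.43229275]), 'tcp_rot': array([-3.14004707e+00, -2.30734506e-04,  2.89812302e-01]), 'contact_force': array([-0.41551583, -0.68038407,  0.04264885]), 'moment': array([ 0.00055761, -0.00030334, -0.00395113]), 'grip_width': 91.71163328408043}
scene {'fx': 501.76308268923844, 'fy': 501.76308268923844, 'cx': 317.78207389491234, 'cy': 230.97753332607815, 'pose': array([[-4.62023819e-01,  5.61944317e-01, -6.86114112e-01,
        -4.35990486e+02],
       [-8.86858541e-01, -2.89267909e-01,  3.60286005e-01,
         4.54041273e+02],
       [ 3.98987839e-03,  7.74946876e-01,  6.32013782e-01,
         1.03878788e+03],
       [ 0.00000000e+00,  0.00000000e+00,  0.0000000
[... 247 characters left out ...]
678530e-01, -1.20005671e-02,  2.23343306e-02,
        -8.37644148e+01],
       [ 1.99884086e-02,  1.68903266e-01,  9.85429932e-01,
         1.35179282e+03],
       [ 0.00000000e+00,  0.00000000e+00,  0.00000000e+00,
         1.00000000e+00]])}
wrist {'fx': 358.4163126471508, 'fy': 358.4163126471508, 'cx': 319.062215699294, 'cy': 235.58341943412844, 'pose': array([[ 2.84578012e-01,  9.15291535e-01,  2.85055716e-01,
         2.27321005e+02],
       [-9.58651518e-01,  2.72207970e-01,  8.30065553e-02,
        -4.79853101e+02],
       [-1.61924044e-03, -2.96890936e-01,  9.54910022e-01,
         3.83308806e+02],
       [ 0.00000000e+00,  0.00000000e+00,  0.00000000e+00,
         1.00000000e+00]])}
```

View pics/scene0.png

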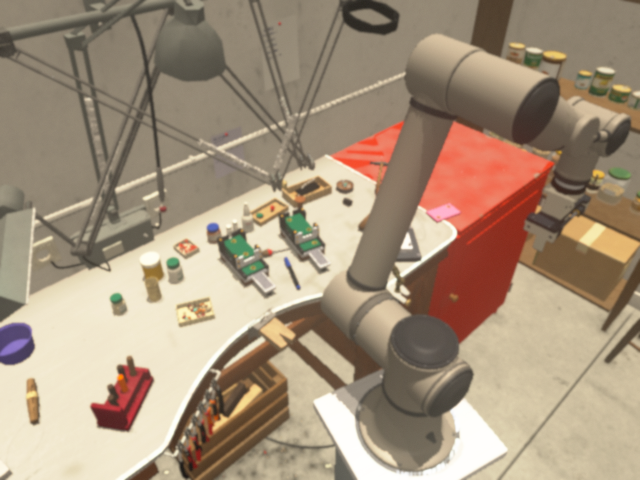

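View pics/top0.png

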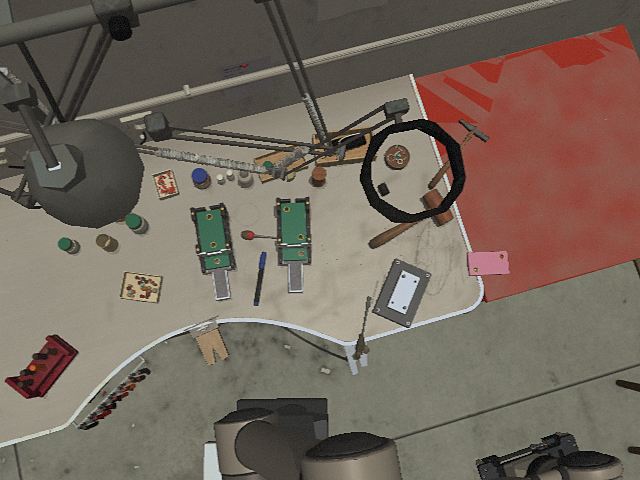

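View pics/wrist0.png

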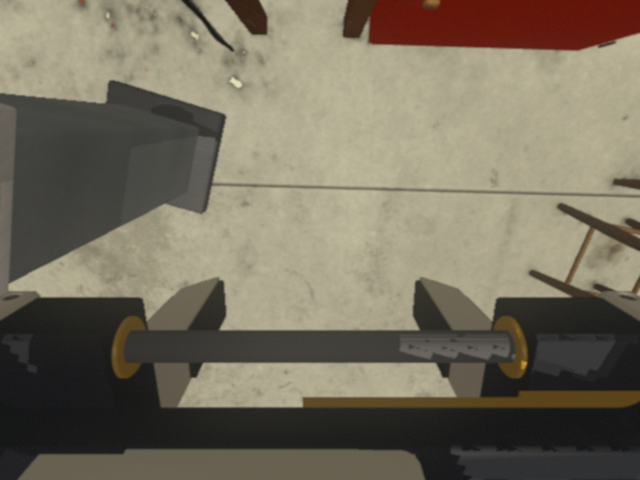

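Run:
```python
import cv2
im=cv2.imread("pics/top0.png")
cv2.imwrite("pics/top0z.png",cv2.resize(im[185:315,180:330],None,fx=5,fy=4.6,interpolation=cv2.INTER_CUBIC) if 0 else cv2.resize(im[190:310,180:325],None,fx=5,fy=5,interpolation=cv2.INTER_CUBIC))
cv2.imwrite("pics/top0p.png",cv2.resize(im[245:340,360:450],None,fx=6,fy=6,interpolation=cv2.INTER_CUBIC))
```

```text
(no output)
```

View pics/top0z.png

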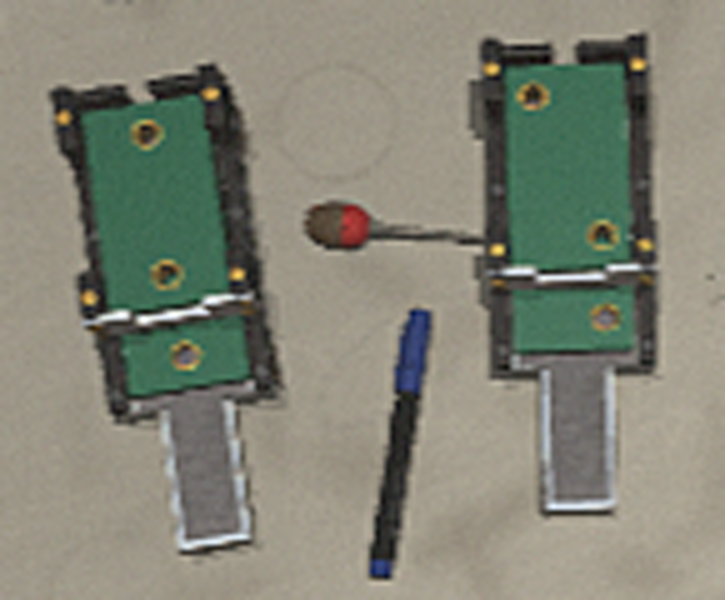

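View pics/top0p.png

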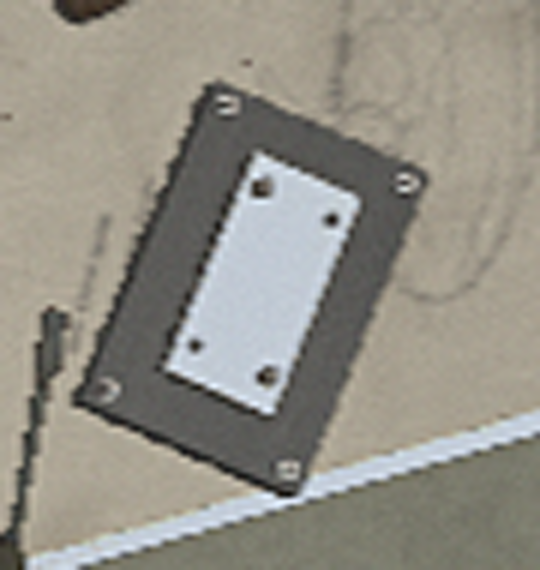

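```bash
cat > h.py <<'E'
import numpy as np,cv2
def load(f):
    a=np.load(f); return a[:4],a[4:].reshape(4,4)
def ray(cal,u,v,z):
    (fx,fy,cx,cy),P=cal
    d=P[:3,:3]@np.array([(u-cx)/fx,-(v-cy)/fy,-1.]); o=P[:3,3]
    return o+d*(z-o[2])/d[2]
def proj(cal,p):
    (fx,fy,cx,cy),P=cal
    q=P[:3,:3].T@(np.asarray(p,float)-P[:3,3]); return np.array([cx+fx*q[0]/-q[2],cy-fy*q[1]/-q[2]])
def snap(n,name):
    from plant import capture
    c=capture(n); cv2.imwrite(f"pics/{name}.png",c["image"])
    np.save(f"pics/{name}.npy",np.array([c["fx"],c["fy"],c["cx"],c["cy"]]+list(np.array(c["pose"]).ravel())))
E
python3 - <<'E'
from h import *
c=load("pics/top0.npy")
f=lambda x,y:(180+(x+.5)/5-.5,190+(y+.5)/5-.5)
for nm,x,y,z in [("tongueL",545,508,30),("tongueR",613,508,30),("gateL",497,272,82),("gateR",655,265,82),("cheekL",497,374,42),("cheekR",652,372,42),("noseL",512,350,39),("noseR",635,350,39),("hole",605,317,39),("Btl",183,545,30),("Btr",250,538,30),("bgl",90,320,82),("bgr",250,300,82),("penlo",380,572,0),("penhi",420,312,0),("gravL",305,225,10),("gravR",485,240,3)]:
    print(nm,ray(c,*f(x,y),z).round(1))
g=lambda x,y:(360+(x+.5)/6-.5,245+(y+.5)/6-.5)
for nm,x,y,z in [("c1",215,82,18),("c2",425,178,18),("c3",292,495,18),("c4",78,402,18),("p1",257,152,34),("p2",360,200,34),("p3",273,413,34),("p4",167,370,34),("d1",261,187,34),("d2",331,219,34),("d3",268,375,34),("d4",195,345,34)]:
    print(nm,ray(c,*g(x,y),z).round(1))
E
```

```text
tongueL [513.3 -51.1  30. ]
tongueR [512.8 -85.   30. ]
gateL [623.6 -29.9  82. ]
gateR [ 626.2 -106.9   82. ]
cheekL [579.4 -28.   42. ]
cheekR [ 579.4 -105.3   42. ]
noseL [591.9 -35.4  39. ]
noseR [591.1 -97.   39. ]
hole [608.1 -82.1  39. ]
Btl [497.3 128.7  30. ]
Btr [500.3  95.6  30. ]
bgl [602.3 166.8  82. ]
bgr [611.2  89.8  82. ]
penlo [484.8  33.6   0. ]
penhi [618.5  13.4   0. ]
gravL [663.   71.8  10. ]
gravR [655.4 -20.4   3. ]
c1 [ 595.1 -324.2   18. ]
c2 [ 552.7 -411.9   18. ]
c3 [ 420.4 -349.1   18. ]
c4 [ 460.3 -261.    18. ]
p1 [ 562.6 -337.7   34. ]
p2 [ 541.8 -380.1   34. ]
p3 [ 453.7 -339.6   34. ]
p4 [ 472.  -296.3   34. ]
d1 [ 547.8 -338.8   34. ]
d2 [ 534.  -367.5   34. ]
d3 [ 469.4 -338.2   34. ]
d4 [ 482.2 -308.3   34. ]
```

Run:
```python
import cv2
im=cv2.imread("pics/scene0.png")
cv2.imwrite("pics/scene0z.png",cv2.resize(im[140:330,200:460],None,fx=3,fy=3,interpolation=cv2.INTER_CUBIC))
im=cv2.imread("pics/top0.png")
cv2.imwrite("pics/top0y.png",cv2.resize(im[90:380,250:490],None,fx=2,fy=2,interpolation=cv2.INTER_CUBIC))
```

```text
(no output)
```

View pics/scene0z.png

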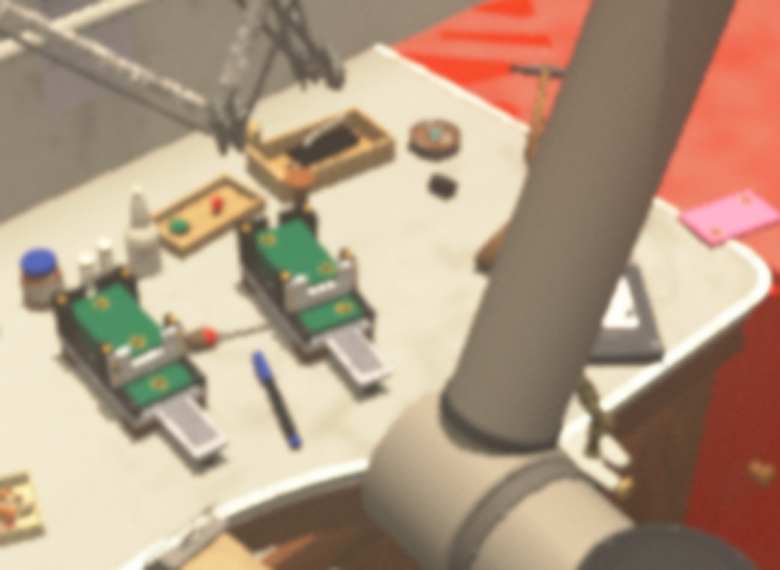

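View pics/top0y.png

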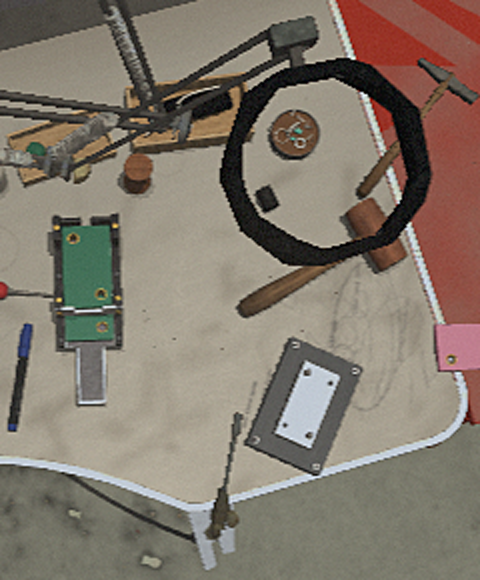

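```bash
cat >> h.py <<'E'
def tri(obs):
    A=np.zeros((3,3));b=np.zeros(3)
    for cal,u,v in obs:
        (fx,fy,cx,cy),P=cal
        d=P[:3,:3]@np.array([(u-cx)/fx,-(v-cy)/fy,-1.]); d/=np.linalg.norm(d)
        M=np.eye(3)-np.outer(d,d); A+=M;b+=M@P[:3,3]
    x=np.linalg.solve(A,b); return x, [np.round(proj(c,x)-[u,v],1) for c,u,v in obs]
E
python3 - <<'E'
from h import *
t=load("pics/top0.npy");s=load("pics/scene0.npy")
for n,a,b in [("torchtip",(368.5,297.5),(395,267)),("torchbase",(357,355),(403,300)),("ring",(413,170),(370,15)),("ringnear",(413,215),(372,32)),("lampjoint",(283,172),(277,185)),("lampj2",(340,150),(277,185)),("j3",(395,107),(300,160))]:
    print(n,*tri([(t,*a),(s,*b)]))
E
```

```text
torchtip [ 487.08993409 -279.56796148  -48.81621218] [array([7.4, 5.3]), array([-7.6, -0.6])]
torchbase [ 347.79578809 -231.64073471  -46.06932191] [array([2.6, 1.8]), array([-2.8, -0.1])]
ring [ 607.4057672  -231.32008551  685.222874  ] [array([-0.6, -0.3]), array([0.4, 0. ])]
ringnear [ 558.98084798 -223.06552384  661.19517734] [array([-8.6, -5. ]), array([ 5.8, -0.1])]
lampjoint [782.26040741 -42.03353983 155.83942948] [array([-0.5, -0.3]), array([0.4, 0.1])]
lampj2 [ 896.75184813 -141.44270387   53.27385596] [array([-17.7,  -8.6]), array([14.6,  0.9])]
j3 [1014.11539721 -288.25680887   52.62522868] [array([-17.6,  -8.4]), array([13.6,  0.4])]
```

```bash
cat > plan.py <<'E'
# usage: plan.py x y z yaw n  -> rows from present pose
import sys,numpy as np
from scipy.spatial.transform import Rotation as R
from plant import get_obs
o=get_obs(); x,y,z,yaw=map(float,sys.argv[1:5]); n=int(sys.argv[5])
p=np.array(o["tool_pos"]);r=R.from_euler("xyz",o["tcp_rot"]); T=np.array([x,y,z]); 
rt=R.from_euler("xyz",[np.pi,0,yaw]); dr=(r.inv()*rt).as_rotvec()/n
xs=[];ds=[]
d=(T-p)/n
for i in range(n):
    xs.append((r.inv().apply(d)/60).round(3).tolist()); ds.append((np.degrees(dr)/8).round(3).tolist()); r=r*R.from_rotvec(dr)
print(o["time"],p.round(1),o["tcp_rot"].round(4)); print("xyz",xs);print("dr",ds)
E
python3 plan.py 440 -310 150 -0.4276 7
```

```text
0.15 [ 150.  -502.8  216.6] [-3.1405e+00 -2.0000e-04  2.8980e-01]
xyz [[0.793, -0.242, 0.159], [0.764, -0.322, 0.159], [0.727, -0.399, 0.159], [0.682, -0.471, 0.159], [0.631, -0.538, 0.159], [0.572, -0.6, 0.159], [0.508, -0.656, 0.159]]
dr [[-0.001, 0.0, 0.734], [-0.001, 0.0, 0.734], [-0.001, 0.0, 0.734], [-0.001, 0.0, 0.734], [-0.001, 0.0, 0.734], [-0.001, 0.0, 0.734], [-0.001, 0.0, 0.734]]
```

Call:
carry_out(xyz=[[0.79,-0.24,0.16],[0.76,-0.32,0.16],[0.73,-0.4,0.16],[0.68,-0.47,0.16],[0.63,-0.54,0.16],[0.57,-0.6,0.16],[0.51,-0.66,0.16],[0,0,0]], dr=[[0,0,0.734],[0,0,0.734],[0,0,0.734],[0,0,0.734],[0,0,0.734],[0,0,0.734],[0,0,0.734],[0,0,0]])

```text
time: 1.15
tool_pos: [441.5, -307.9, 148.8]
tcp_rot: [-3.141, 0.002, -0.424]
contact_force: [-0.4, -0.8, -0.2]
grip_width: 91.5
```

Run:
```python
from h import *
from plant import get_obs
snap("wrist","w1"); o=get_obs(); print(o)
```

```text
{'time': 1.2, 'joint_positions': array([-7.54510229e-01,  4.29923975e-01,  1.58821772e+00, -3.33316049e-04,
        1.12492437e+00,  1.24021084e+00]), 'dq': array([-0.04932441, -0.01779   ,  0.00380054, -0.01049623, -0.00046802,
       -0.02173088]), 'tau': array([  1.6076792 , -45.34420252, -22.70328283,   0.25865804,
        -0.10514833,   0.32433598]), 'tool_pos': array([ 440.34248173, -309.22449032,  149.22458216]), 'tcp_rot': array([-3.14139863e+00,  1.49119613e-03, -4.23780632e-01]), 'contact_force': array([-0.04960335, -0.16848473,  0.15074693]), 'moment': array([ 0.09115646, -0.00092451,  0.00366009]), 'grip_width': 91.85950155652712}
```

View pics/w1.png

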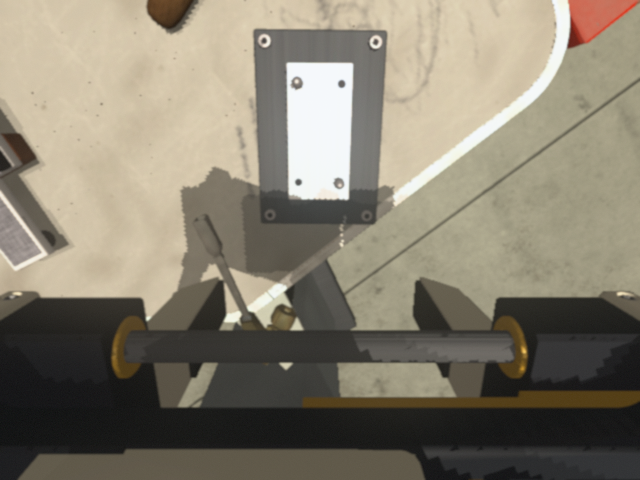

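Run:
```python
from h import *
im=cv2.imread("pics/w1.png")
c=load("pics/w1.npy");t=load("pics/top0.npy")
print(tri([(t,368.5,297.5),(c,203,217)]))
print("base",tri([(t,360,352),(c,283,318)]))
cv2.imwrite("pics/w1z.png",cv2.resize(im[20:235,235:405],None,fx=3.4,fy=2.7,interpolation=cv2.INTER_CUBIC) if 0 else cv2.resize(im[20:232,235:405],None,fx=2.8,fy=2.8,interpolation=cv2.INTER_CUBIC))
g=cv2.cvtColor(im,cv2.COLOR_BGR2GRAY)
m=np.zeros_like(g); m[50:215,270:370]=(g[50:215,270:370]>170)
cs,_=cv2.findContours(m,cv2.RETR_EXTERNAL,cv2.CHAIN_APPROX_NONE)
k=max(cs,key=cv2.contourArea); print(cv2.boundingRect(k))
r=cv2.minAreaRect(k); print(r,cv2.boxPoints(r))
for n,u,v in [("pin1",297,83),("pin2",338.5,183.5),("h1",341,84),("h2",298,182)]:
    print(n,ray(c,u,v,34).round(1))
for n,u,v in [("c1",254,31),("c2",386,31),("c3",376,222),("c4",263,222)]: print(n,ray(c,u,v,18).round(1))
```

```text
(array([ 491.59483431, -244.01674177,   78.36761123]), [array([-0.1, -0.4]), array([1. , 0.9])])
base (array([ 360.01434882, -229.54343205,   -5.50105661]), [array([0.3, 0.3]), array([-0.9, -0.3])])
(286, 62, 67, 138)
((319.0, 130.5), (137.0, 66.0), 90.0) [[286.  62.]
 [352.  62.]
 [352. 199.]
 [286. 199.]]
pin1 [ 547.5 -337.9   34. ]
pin2 [ 467.9 -336.3   34. ]
h1 [ 533.7 -366.7   34. ]
h2 [ 482.1 -307.7   34. ]
c1 [ 594.4 -324.    18. ]
c2 [ 554.3 -412.7   18. ]
c3 [ 421.5 -352.2   18. ]
c4 [ 461.5 -263.7   18. ]
```

View pics/w1z.png

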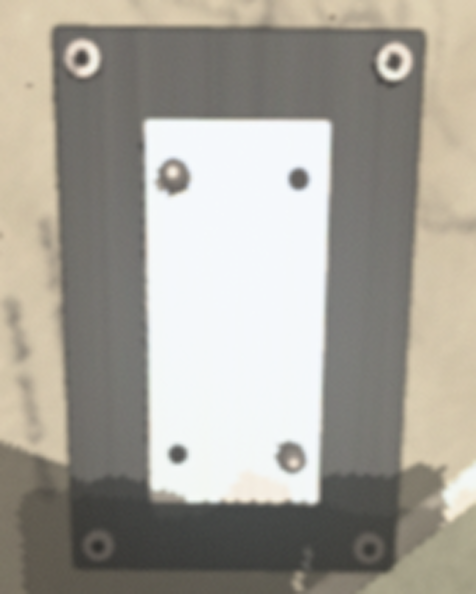

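Run:
```python
from h import *
c=load("pics/w1.npy");t=load("pics/top0.npy")
def rectfit(P,L,W):
    P=np.array(P)[:,:2]; m=P.mean(0)
    v=(P[0]+P[1]-P[2]-P[3])
    return m.round(1),np.degrees(np.arctan2(v[1],v[0])).round(2),np.linalg.norm(v)/2,np.linalg.norm(P[0]+P[3]-P[1]-P[2])/2
f=lambda x,y:(235+(x+.5)/2.8-.5,20+(y+.5)/2.8-.5)
print(rectfit([ray(c,*f(*q),34) for q in [(145,120),(331,122),(320,503),(149,503)]],100,48))
print(rectfit([ray(c,*f(*q),18) for q in [(53,28),(425,32),(392,570),(75,568)]],150,100))
# pins: tops
for q in [(174,174),(290,456)]: print(ray(c,*f(*q),44).round(1),ray(c,*f(*q),34).round(1))
for q in [(299,179),(178,454)]: print(ray(c,*f(*q),34).round(1))
g=lambda x,y:(360+(x+.5)/6-.5,245+(y+.5)/6-.5)
print(rectfit([ray(t,*g(*q),34) for q in [(257,152),(360,200),(273,413),(167,370)]],0,0))
print(rectfit([ray(t,*g(*q),18) for q in [(215,82),(425,178),(292,495),(78,402)]],0,0))
```

```text
(array([ 507.9, -337.5]), np.float64(-24.89), np.float64(99.07279794375563), np.float64(48.099414803570504))
(array([ 508. , -337.5]), np.float64(-24.96), np.float64(147.11983330123152), np.float64(97.67036638614951))
[ 547.1 -338.2   44. ] [ 548.2 -338.1   34. ]
[ 470.4 -336.6   44. ] [ 468.7 -336.4   34. ]
[ 533.8 -367.1   34. ]
[ 482.2 -308.    34. ]
(array([ 507.5, -338.4]), np.float64(-24.64), np.float64(98.307969562499), np.float64(47.0847917114222))
(array([ 507.1, -336.5]), np.float64(-25.25), np.float64(147.66444827787313), np.float64(97.0119605762988))
```

```bash
python3 plan.py 530 -68 150 0 5
```

```text
1.2 [ 440.3 -309.2  149.2] [-3.1414e+00  1.5000e-03 -4.2380e-01]
xyz [[-0.058, -0.856, -0.002], [0.014, -0.858, -0.002], [0.087, -0.853, -0.002], [0.159, -0.843, -0.003], [0.23, -0.826, -0.003]]
dr [[-0.001, 0.002, -0.607], [-0.001, 0.002, -0.607], [-0.001, 0.002, -0.607], [-0.001, 0.002, -0.607], [-0.001, 0.002, -0.607]]
```

Call:
carry_out(xyz=[[-0.06,-0.856,0],[0.014,-0.858,0],[0.087,-0.853,0],[0.16,-0.843,0],[0.23,-0.826,0],[0,0,0],[0,0,0]], dr=[[0,0,-0.612],[0,0,-0.612],[0,0,-0.612],[0,0,-0.612],[0,0,-0.612],[0,0,0],[0,0,0]], gripper=-1)

```text
time: 2.08
tool_pos: [529.6, -70.6, 150.0]
tcp_rot: [3.141, 0.0, -0.001]
contact_force: [-0.0, 0.9, -0.7]
grip_width: 26.5
```

Run:
```python
from h import *
from plant import get_obs
snap("wrist","w2"); o=get_obs(); print(o["time"],o["tool_pos"],o["tcp_rot"],o["contact_force"],o["joint_positions"],o["grip_width"])
```

```text
2.125 [529.55473407 -70.96115299 150.01654476] [ 3.14100594e+00  1.69793791e-04 -2.07416689e-03] [-0.37289689 -0.69729407  0.29829817] [-2.76315425e-01  4.21863147e-01  1.59905464e+00 -6.78336924e-04
  1.12067951e+00  1.29685014e+00] 22.746134236849773
```

View pics/w2.png

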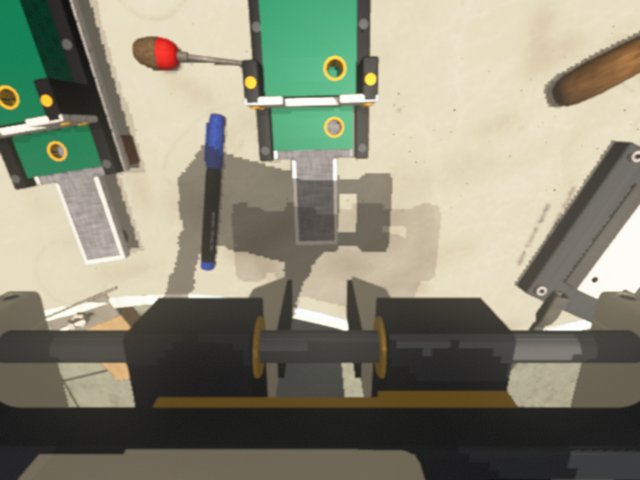

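Run:
```python
import cv2
im=cv2.imread("pics/w2.png")
cv2.imwrite("pics/w2z.png",cv2.resize(im[70:255,235:395],None,fx=4.5,fy=4.5,interpolation=cv2.INTER_CUBIC)[:,:800][:,:])
```

```text
(no output)
```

View pics/w2z.png

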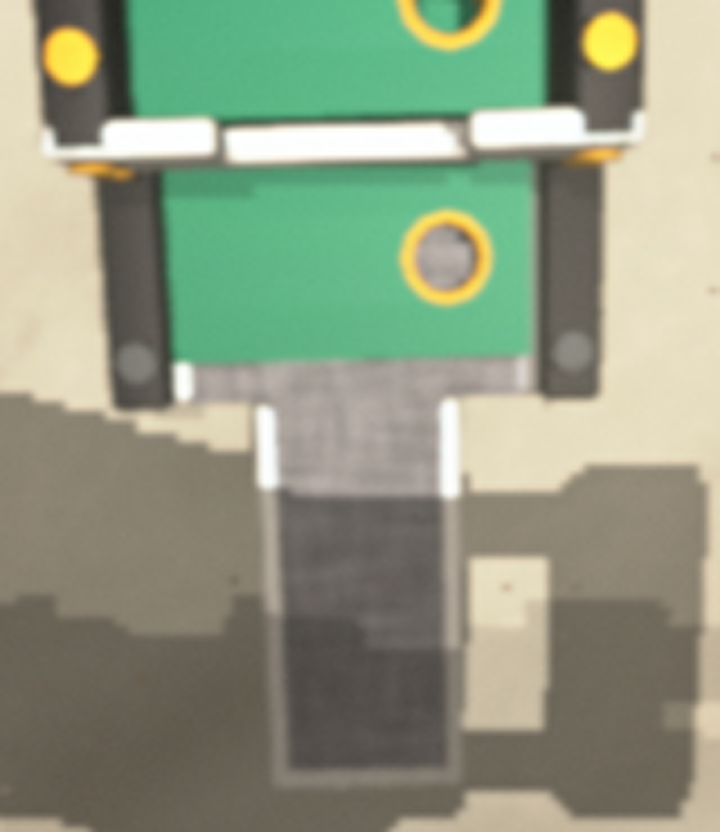

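Run:
```python
from h import *
c=load("pics/w2.npy")
f=lambda x,y:(235+(x+.5)/4.5-.5,70+(y+.5)/4.5-.5)
for n,x,y,z in [("noseL",175,362,39),("noseR",533,357,39),("hole",447,257,39),("tongL",275,787,30),("tongR",462,782,30),("tongL0",257,405,30),("tongR0",459,400,30),("chL",113,408,42),("chR",600,397,42),("gateL",45,158,82),("gateR",641,142,82)]:
    print(n,ray(c,*f(x,y),z).round(1))
c1=load("pics/w1.npy")
```

```text
noseL [591.5 -36.2  39. ]
noseR [592.2 -96.3  39. ]
hole [608.3 -81.7  39. ]
tongL [513.1 -50.7  30. ]
tongR [514.  -85.8  30. ]
tongL0 [583.6 -49.1  30. ]
tongR0 [584.4 -84.4  30. ]
chL [584.3 -25.9  42. ]
chR [ 585.9 -107.3   42. ]
gateL [621.7 -24.8  82. ]
gateR [ 623.6 -106.3   82. ]
```

```bash
python3 plan.py 605.5 -66.3 68 0.0227 3
```

```text
2.125 [529.6 -71.  150. ] [ 3.141e+00  2.000e-04 -2.100e-03]
xyz [[0.422, -0.027, 0.456], [0.422, -0.023, 0.456], [0.422, -0.02, 0.456]]
dr [[0.001, 0.0, -0.059], [0.001, 0.0, -0.059], [0.001, 0.0, -0.059]]
```

Call:
carry_out(xyz=[[0.633,-0.04,0.2],[0.633,-0.03,0.3],[0,0,0.45],[0,0,0.417],[0,0,0],[0,0,0]], dr=[[0,0,-0.09],[0,0,-0.09],[0,0,0],[0,0,0],[0,0,0],[0,0,0]], gripper=-1)

```text
time: 2.88
tool_pos: [606.4, -66.0, 69.0]
tcp_rot: [3.141, -0.001, 0.023]
contact_force: [0.8, -0.2, 0.4]
grip_width: 0.5
```

Run:
```python
from h import *
from plant import get_obs
snap("wrist","w3"); o=get_obs(); print(o["time"],o["tool_pos"],o["tcp_rot"],o["contact_force"],o["joint_positions"],o["grip_width"])
```

```text
2.925 [606.66656153 -65.77294068  69.33426157] [ 3.14083736e+00 -2.22567681e-03  2.36041775e-02] [0.57811686 0.30551874 0.39918966] [-2.33435851e-01  6.37264034e-01  1.46587340e+00 -1.91378921e-04
  1.03611066e+00  1.31385447e+00] 0.3566424660579328
```

View pics/w3.png

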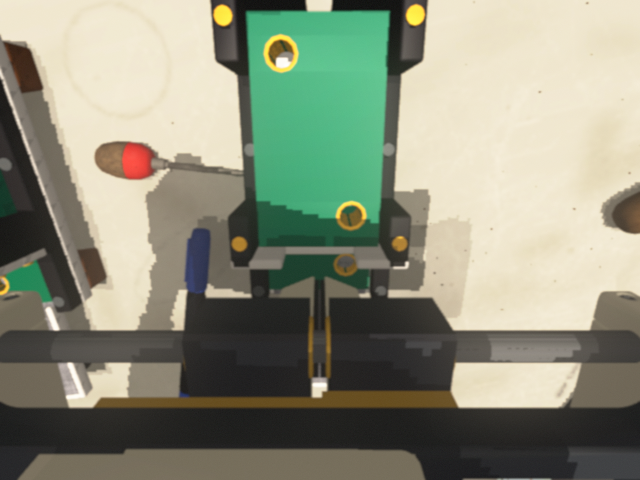

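Call:
carry_out(xyz=[[0,0,0.08],[0,0,0]], dr=[[0,0,0],[0,0,0]])

```text
time: 3.18
tool_pos: [606.0, -64.7, 63.3]
tcp_rot: [3.141, -0.0, 0.025]
contact_force: [0.1, 0.0, -0.3]
grip_width: 0.5
```

Call:
carry_out(xyz=[[0,0,0.02],[0,0,0]], dr=[[0,0,0],[0,0,0]])

```text
time: 3.42
tool_pos: [606.0, -64.6, 61.9]
tcp_rot: [3.142, 0.0, 0.025]
contact_force: [0.1, 0.2, -0.1]
grip_width: 0.5
```

Call:
carry_out(xyz=[[0,0,0.015],[0,0,0]], dr=[[0,0,0],[0,0,0]])

```text
time: 3.68
tool_pos: [606.0, -64.7, 60.9]
tcp_rot: [3.142, 0.0, 0.025]
contact_force: [-0.3, 0.2, -0.3]
grip_width: 0.5
```

Call:
carry_out(xyz=[[0,0,0.01],[0,0,0]], dr=[[0,0,0],[0,0,0]])

```text
time: 3.92
tool_pos: [606.0, -64.7, 60.3]
tcp_rot: [3.142, 0.0, 0.025]
contact_force: [0.3, -0.9, 0.5]
grip_width: 0.1
```

Call:
carry_out(xyz=[[0,0,0.01],[0,0,0]], dr=[[0,0,0],[0,0,0]])

```text
time: 4.18
tool_pos: [606.0, -64.7, 59.7]
tcp_rot: [3.142, 0.0, 0.025]
contact_force: [1.2, 0.4, -0.6]
grip_width: 0.6
```

Call:
carry_out(xyz=[[0,0,0.01],[0,0,0]], dr=[[0,0,0],[0,0,0]])

```text
time: 4.42
tool_pos: [606.0, -64.7, 59.1]
tcp_rot: [3.141, 0.0, 0.025]
contact_force: [-0.6, 0.0, 0.9]
grip_width: 0.1
```

Call:
carry_out(xyz=[[0,0,0.008],[0,0,0]], dr=[[0,0,0],[0,0,0]])

```text
time: 4.68
tool_pos: [606.0, -64.7, 58.6]
tcp_rot: [3.142, 0.0, 0.025]
contact_force: [-0.1, 0.7, -0.0]
grip_width: 0.3
```

Run:
```python
from h import *
snap("scene","s4");snap("wrist","w4");snap("top","t4")
im=cv2.imread("pics/s4.png");cv2.imwrite("pics/s4z.png",cv2.resize(im[190:290,250:350],None,fx=6,fy=6,interpolation=cv2.INTER_CUBIC))
```

```text
(no output)
```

View pics/s4z.png

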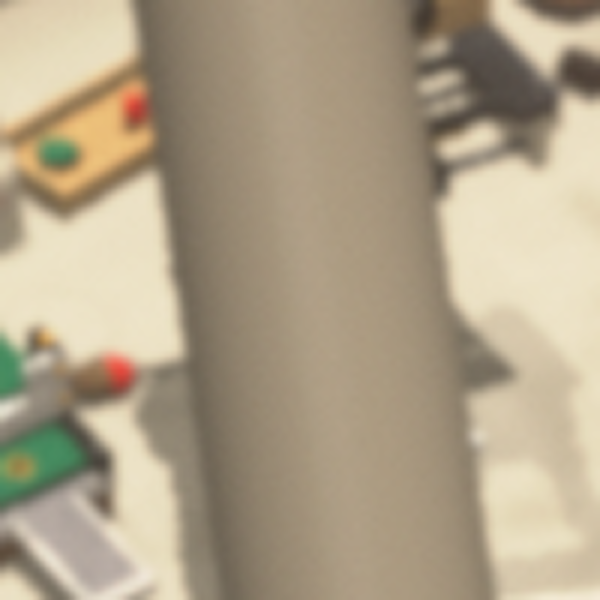

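View pics/w4.png

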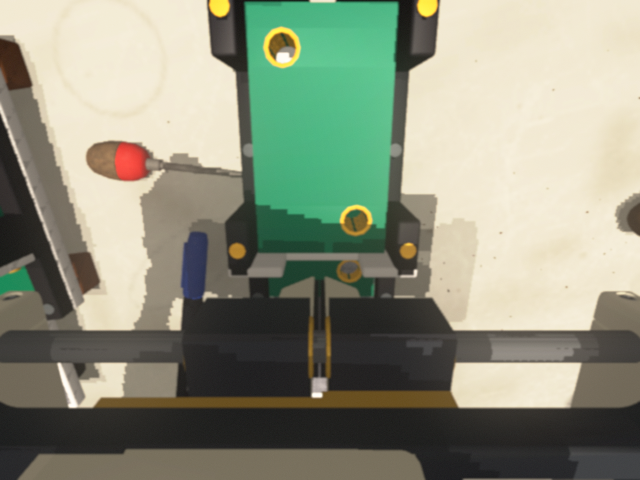

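Call:
carry_out(xyz=[[0,0,0.008],[0,0,0]], dr=[[0,0,0],[0,0,0]])

```text
time: 5.08
tool_pos: [606.0, -64.7, 58.2]
tcp_rot: [3.141, 0.0, 0.025]
contact_force: [0.3, 0.2, 0.5]
grip_width: 0.5
```

```bash
python3 -c "
from plant import get_obs
o=get_obs();print(o['contact_force'],o['tau'],o['tool_pos'],o['moment'])"
```

```text
[0.30052911 0.24607442 0.54300271] [ 2.89958052e-04 -5.46569145e+01 -2.09453148e+01  4.74362250e-02
 -7.51995505e-02  3.29974819e-05] [605.96939162 -64.70179235  58.19402639] [-0.00247979 -0.00156577  0.02704615]
```

Call:
carry_out(xyz=[[0,0,0.008],[0,0,0]], dr=[[0,0,0],[0,0,0]])

```text
time: 5.32
tool_pos: [606.0, -64.7, 57.7]
tcp_rot: [3.141, 0.0, 0.025]
contact_force: [0.3, 0.1, -0.4]
grip_width: 0.3
```

Call:
carry_out(xyz=[[0,0,0.008],[0,0,0]], dr=[[0,0,0],[0,0,0]])

```text
time: 5.58
tool_pos: [606.0, -64.7, 57.2]
tcp_rot: [3.142, 0.0, 0.025]
contact_force: [0.6, 0.1, 0.4]
grip_width: 0.7
```

Run:
```python
import cv2
im=cv2.imread("pics/w4.png");cv2.imwrite("pics/w4z.png",cv2.resize(im[220:400,220:420],None,fx=3.3,fy=3.3,interpolation=cv2.INTER_CUBIC))
```

View pics/w4z.png

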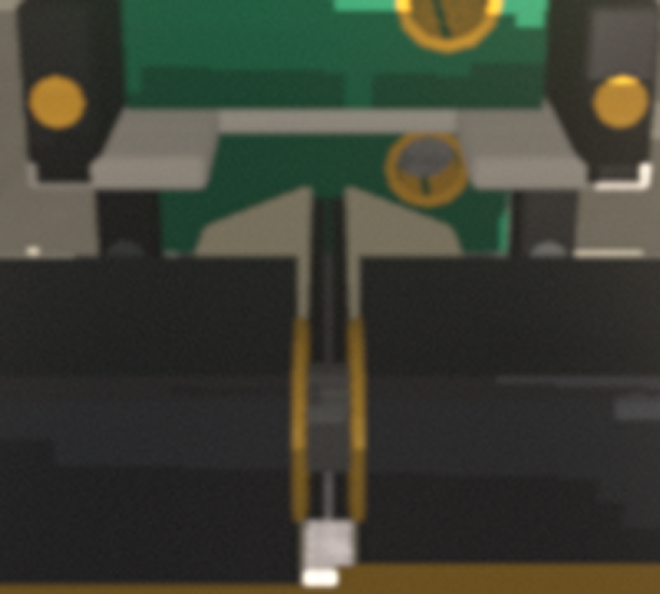

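View pics/t4.png

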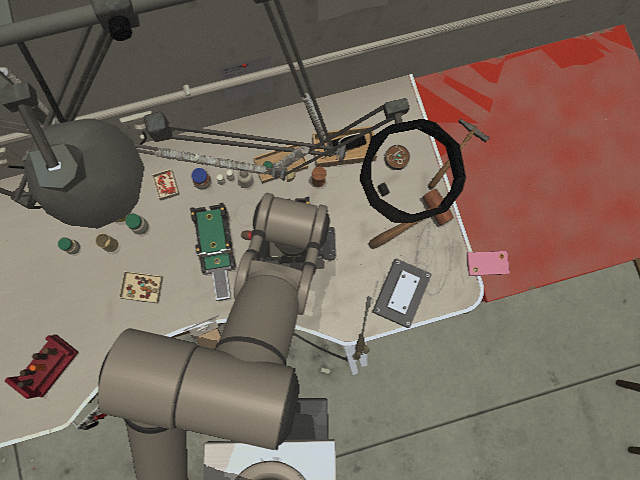

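Run:
```python
from h import *
c=load("pics/w4.npy")
for z in (34,36.6,39,42): print(z,ray(c,319.6,276.7,z).round(1))
for z in (39,):print("hole",ray(c,220+425/3.3,220+168/3.3,z),"nose gate edge",ray(c,320,220+133/3.3,82),ray(c,220+90/3.3,220+187/3.3,82),ray(c,220+590/3.3,220+187/3.3,82))
```

```text
34 [602.1 -64.9  34. ]
36.6 [603.2 -64.9  36.6]
39 [604.3 -64.9  39. ]
42 [605.6 -64.8  42. ]
hole [608.20878303 -81.17966128  39.        ] nose gate edge [630.9051234  -64.34835395  82.        ] [622.54512962 -32.92627368  82.        ] [624.10559823 -98.76978121  82.        ]
```

Run:
```python
from h import *
from scipy.spatial.transform import Rotation as R
(fx,fy,cx,cy),P=load("pics/w1.npy")
tp=np.array([440.34,-309.22,149.22]);r=R.from_euler("xyz",[np.pi,0,-.4258])
print("cam in tool",r.inv().apply(P[:3,3]-tp), r.inv().as_matrix()@P[:3,:3])
for u,v,w in [(223,280,0),(415,280,0),(188,380,0)]:
  D=fx*91.7/192
  p=P[:3,3]+P[:3,:3]@np.array([(u-cx)/fx*D,-(v-cy)/fy*D,-D]); print(r.inv().apply(p-tp))
im=cv2.imread("pics/w1.png");cv2.imwrite("pics/w1f.png",cv2.resize(im[260:420,90:550],None,fx=1.7,fy=1.7,interpolation=cv2.INTER_CUBIC))
```

```text
cam in tool [  81.49636012   -1.65418456 -166.20443141] [[ 9.67154669e-04  9.54264263e-01  2.98962841e-01]
 [ 9.99998216e-01 -1.40799361e-03  1.25916999e-03]
 [ 1.62251869e-03  2.98961090e-01 -9.54263923e-01]]
[ 10.03186517 -47.71949479  -9.26892515]
[10.12055325 43.98034162 -9.12014019]
[-35.56036076 -64.36836444 -23.57455364]
```

View pics/w1f.png

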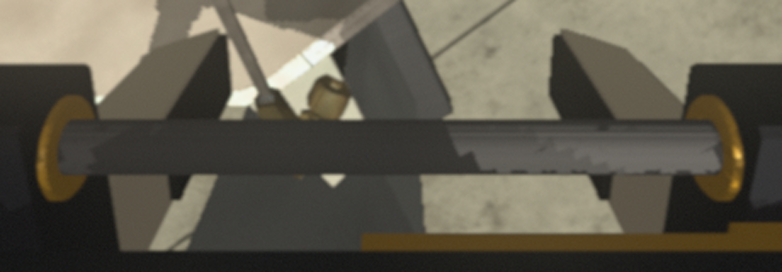

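Run:
```python
from h import *
from scipy.spatial.transform import Rotation as R
s=load("pics/scene0.npy");t=load("pics/top0.npy")
im=cv2.imread("pics/scene0.png").copy(); tp=np.array([150,-502.8,216.6]); r=R.from_euler("xyz",[np.pi,0,.2898])
x0,y0,k=500,120,5
z=cv2.resize(im[y0:y0+150,x0:x0+130],None,fx=k,fy=k,interpolation=cv2.INTER_CUBIC)
for q,col in [((0,0,0),(0,0,255)),((0,0,22),(255,0,0)),((0,0,-44),(0,255,0)),((10,46,22),(255,255,0)),((-10,46,22),(255,255,0)),((10,-46,22),(255,0,255)),((0,0,-9),(0,255,255)),((-37,-95,-44),(0,255,0)),((-37,95,-44),(0,255,0)),((37,-95,-44),(0,255,0))]:
    p=proj(s,tp+r.apply(q)); print(q,p.round(1)); cv2.circle(z,(int((p[0]-x0)*k),int((p[1]-y0)*k)),4,col,-1)
cv2.imwrite("pics/s0g.png",z)
```

```text
(0, 0, 0) [545.4 243.3]
(0, 0, 22) [542.9 249.8]
(0, 0, -44) [550.6 229.8]
(10, 46, 22) [547.7 239.9]
(-10, 46, 22) [555.  243.5]
(10, -46, 22) [530.5 256.3]
(0, 0, -9) [546.5 240.6]
(-37, -95, -44) [546.7 254.8]
(-37, 95, -44) [582.1 220. ]
(37, -95, -44) [517.5 240. ]
```

View pics/s0g.png

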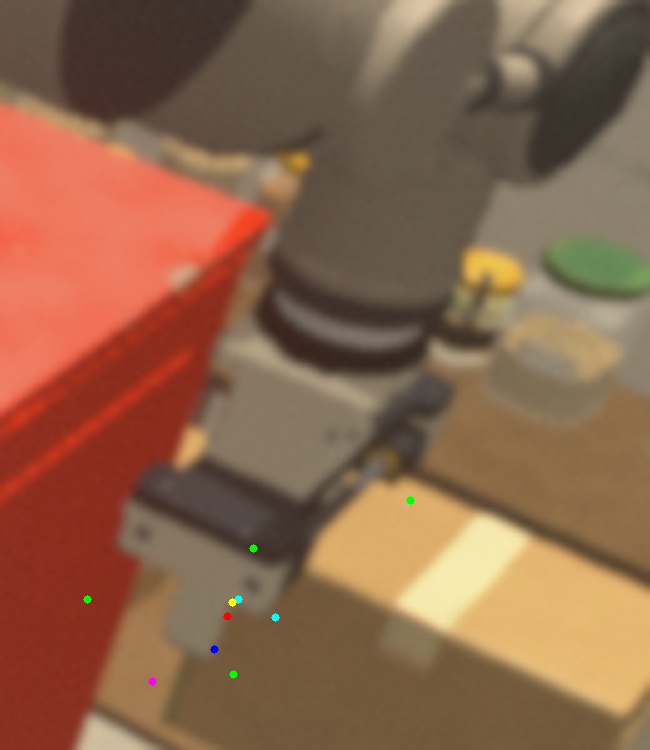

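Call:
carry_out(xyz=[[0,0,0.05],[0,0,0.05],[0,0,0.05],[0,0,0]], dr=[[0,0,0],[0,0,0],[0,0,0],[0,0,0]])

```text
time: 6.08
tool_pos: [605.7, -64.7, 47.9]
tcp_rot: [-3.141, 0.001, 0.025]
contact_force: [-0.4, 0.5, 0.7]
grip_width: 0.6
```

Call:
carry_out(xyz=[[0,0,0.05],[0,0,0.04],[0,0,0.04],[0,0,0]], dr=[[0,0,0],[0,0,0],[0,0,0],[0,0,0]])

```text
time: 6.58
tool_pos: [605.8, -64.7, 40.2]
tcp_rot: [-3.142, 0.0, 0.025]
contact_force: [-0.3, -0.5, -0.6]
grip_width: 0.6
```

Run:
```python
from h import *
snap("wrist","w5")
im=cv2.imread("pics/w5.png");cv2.imwrite("pics/w5z.png",cv2.resize(im[180:380,200:440],None,fx=3,fy=3,interpolation=cv2.INTER_CUBIC))
```

```text
(no output)
```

View pics/w5z.png

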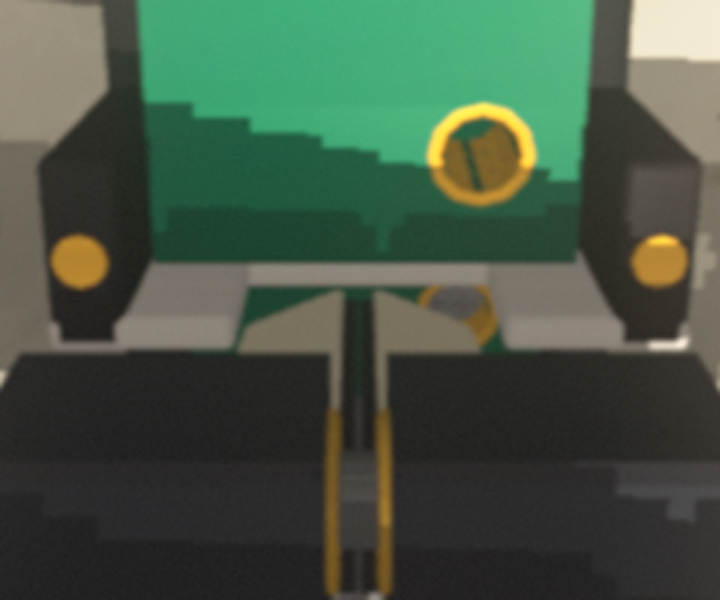

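Call:
carry_out(xyz=[[0,0,0.04],[0,0,0.04],[0,0,0]], dr=[[0,0,0],[0,0,0],[0,0,0]])

```text
time: 7.0
tool_pos: [605.8, -64.7, 35.4]
tcp_rot: [-3.142, 0.0, 0.025]
contact_force: [0.3, -0.2, -0.2]
grip_width: 0.2
```

Call:
carry_out(xyz=[[0,0,0.02],[0,0,0]], dr=[[0,0,0],[0,0,0]])

```text
time: 7.25
tool_pos: [606.0, -64.7, 34.4]
tcp_rot: [3.142, 0.0, 0.025]
contact_force: [0.2, 0.1, -0.1]
grip_width: 0.2
```

Call:
carry_out(xyz=[[0,0,0.01],[0,0,0]], dr=[[0,0,0],[0,0,0]])

```text
time: 7.5
tool_pos: [605.9, -64.7, 33.8]
tcp_rot: [3.142, 0.0, 0.025]
contact_force: [-1.6, 0.6, -0.5]
grip_width: 0.3
```

Call:
carry_out(xyz=[[0,0,0.015],[0,0,0]], dr=[[0,0,0],[0,0,0]])

```text
time: 7.75
tool_pos: [605.9, -64.7, 32.9]
tcp_rot: [3.142, 0.0, 0.025]
contact_force: [-0.0, 0.5, -0.3]
grip_width: 0.9
```

Call:
carry_out(xyz=[[0,0,0.01],[0,0,0]], dr=[[0,0,0],[0,0,0]])

```text
time: 8.0
tool_pos: [606.0, -64.7, 32.3]
tcp_rot: [3.142, 0.0, 0.025]
contact_force: [0.2, 0.3, 0.1]
grip_width: 0.4
```

Call:
carry_out(xyz=[[0,0,0.01],[0,0,0]], dr=[[0,0,0],[0,0,0]])

```text
time: 8.25
tool_pos: [606.0, -64.7, 31.7]
tcp_rot: [3.142, 0.0, 0.025]
contact_force: [0.6, 0.3, 0.3]
grip_width: 0.6
```

Call:
carry_out(xyz=[[0,0,0.01],[0,0,0]], dr=[[0,0,0],[0,0,0]])

```text
time: 8.5
tool_pos: [606.0, -64.7, 31.1]
tcp_rot: [3.142, 0.0, 0.025]
contact_force: [0.3, -0.1, 0.2]
grip_width: 0.5
```

Call:
carry_out(xyz=[[0,0,0.01],[0,0,0]], dr=[[0,0,0],[0,0,0]])

```text
time: 8.75
tool_pos: [606.0, -64.7, 30.5]
tcp_rot: [3.142, 0.0, 0.025]
contact_force: [-0.1, -0.3, -0.9]
grip_width: 0.6
```

Call:
carry_out(xyz=[[0,0,0.01],[0,0,0]], dr=[[0,0,0],[0,0,0]])

```text
time: 9.0
tool_pos: [605.9, -64.7, 29.9]
tcp_rot: [3.142, 0.0, 0.025]
contact_force: [-0.0, -0.0, 0.1]
grip_width: 0.4
```

Call:
carry_out(xyz=[[0,0,0.01],[0,0,0]], dr=[[0,0,0],[0,0,0]])

```text
time: 9.25
tool_pos: [606.0, -64.7, 29.7]
tcp_rot: [3.141, -0.0, 0.025]
contact_force: [-2.2, -0.0, 4.1]
grip_width: 0.4
```

Call:
carry_out(xyz=[[0,0,0.01],[0,0,0]], dr=[[0,0,0],[0,0,0]])

```text
time: 9.5
tool_pos: [606.3, -64.8, 29.7]
tcp_rot: [3.141, -0.001, 0.025]
contact_force: [-2.6, 0.4, 7.7]
grip_width: 0.3
```

Call:
carry_out(xyz=[[0,0,0.01],[0,0,0]], dr=[[0,0,0],[0,0,0]])

```text
time: 9.75
tool_pos: [606.5, -64.9, 29.7]
tcp_rot: [3.141, -0.002, 0.025]
contact_force: [-3.5, -0.4, 12.0]
grip_width: 0.7
```

Call:
carry_out(xyz=[[0,0,0.008],[0,0,0]], dr=[[0,0,0],[0,0,0]])

```text
time: 10.0
tool_pos: [606.7, -64.9, 29.6]
tcp_rot: [3.141, -0.002, 0.025]
contact_force: [-2.8, 0.4, 12.4]
grip_width: 0.5
```

Call:
carry_out(xyz=[[-0.03,0,0.003],[-0.05,0,0],[-0.05,0,0],[0,0,0]], dr=[[0,0,0],[0,0,0],[0,0,0],[0,0,0]])

```text
time: 10.5
tool_pos: [600.7, -65.5, 29.6]
tcp_rot: [3.14, -0.006, 0.025]
contact_force: [1.9, -0.5, 10.7]
grip_width: 0.5
```

Run:
```python
from h import *
snap("wrist","w6")
im=cv2.imread("pics/w6.png");cv2.imwrite("pics/w6z.png",cv2.resize(im[180:380,200:440],None,fx=3,fy=3,interpolation=cv2.INTER_CUBIC))
```

```text
(no output)
```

View pics/w6z.png

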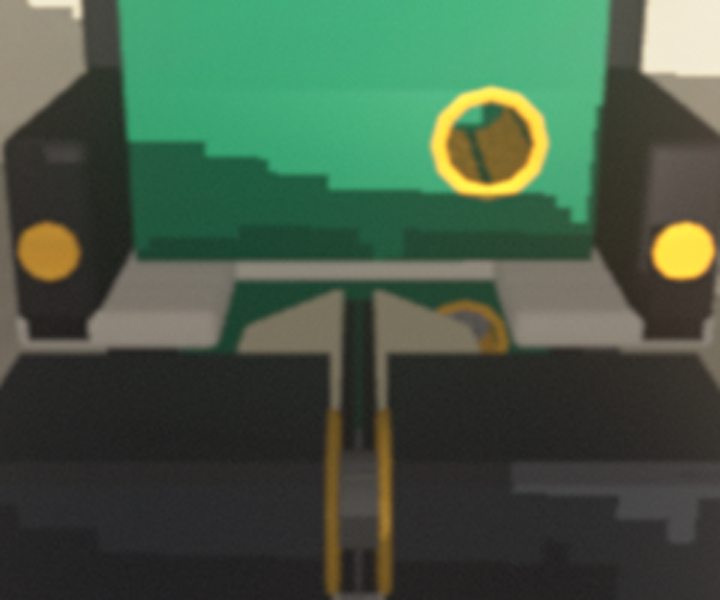

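Call:
carry_out(xyz=[[-0.05,0,0.006],[-0.08,0,0],[-0.08,0,0],[-0.05,0,0],[0,0,0]], dr=[[0,0,0],[0,0,0],[0,0,0],[0,0,0],[0,0,0]])

```text
time: 11.18
tool_pos: [585.5, -65.9, 29.6]
tcp_rot: [3.14, -0.007, 0.025]
contact_force: [1.4, -0.0, 12.3]
grip_width: 0.3
```

Run:
```python
from h import *
snap("wrist","w7")
im=cv2.imread("pics/w7.png");cv2.imwrite("pics/w7z.png",cv2.resize(im[180:380,200:440],None,fx=3,fy=3,interpolation=cv2.INTER_CUBIC))
```

```text
(no output)
```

View pics/w7z.png

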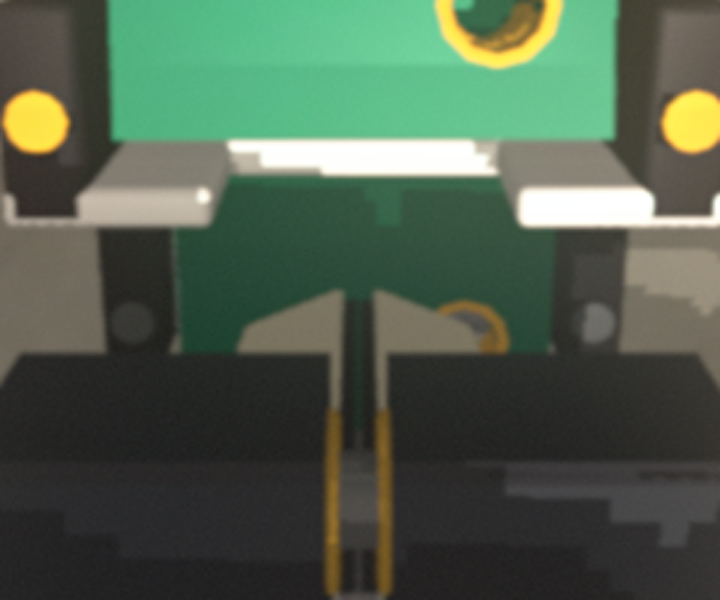

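Call:
carry_out(xyz=[[-0.06,0,0.003],[-0.1,0,0],[-0.1,0,0],[-0.1,0,0],[-0.06,0,0],[0,0,0]], dr=[[0,0,0],[0,0,0],[0,0,0],[0,0,0],[0,0,0],[0,0,0]])

```text
time: 11.98
tool_pos: [560.5, -66.7, 29.6]
tcp_rot: [3.139, -0.008, 0.025]
contact_force: [1.4, 0.0, 13.6]
grip_width: 0.6
```

Call:
carry_out(xyz=[[-0.06,0,0],[-0.1,0,0],[-0.1,0,0],[-0.08,0,0],[-0.06,0,0],[0,0,0]], dr=[[0,0,0],[0,0,0],[0,0,0],[0,0,0],[0,0,0],[0,0,0]])

```text
time: 12.72
tool_pos: [536.6, -67.4, 29.6]
tcp_rot: [3.139, -0.008, 0.025]
contact_force: [2.1, -0.3, 14.6]
grip_width: 0.4
```

Run:
```python
from h import *
snap("wrist","w8")
```

```text
(no output)
```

View pics/w8.png

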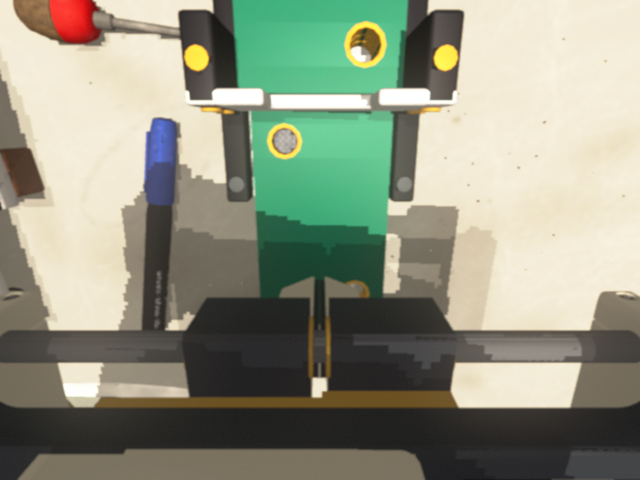

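Run:
```python
from h import *
c=load("pics/w8.npy"); print(ray(c,285,141,39),ray(c,203,104,82),ray(c,437,104,82),ray(c,320,110,39))
```

```text
[609.92658111 -50.93847635  39.        ] [621.77412756 -30.09926693  82.        ] [ 623.43425728 -100.68244309   82.        ] [622.76112665 -65.55819841  39.        ]
```

Call:
carry_out(xyz=[[-0.04,0,0],[-0.04,0,0],[0,0,0]], dr=[[0,0,0],[0,0,0],[0,0,0]])

```text
time: 13.15
tool_pos: [532.1, -67.5, 29.6]
tcp_rot: [3.139, -0.008, 0.025]
contact_force: [1.7, -0.7, 14.5]
grip_width: 0.3
```

Call:
carry_out(xyz=[[0,0,-0.05],[0,0,-0.2],[0,0,-0.8],[0,0,-0.8],[0,0,0]], dr=[[0,0,0],[0,0,0],[0,0,0],[0,0,0],[0,0,0]])

```text
time: 13.78
tool_pos: [530.8, -67.1, 142.0]
tcp_rot: [3.139, -0.007, 0.025]
contact_force: [0.1, -0.5, -0.4]
grip_width: 0.6
```

Run:
```python
from h import *
from plant import get_obs
o=get_obs();print(o["tool_pos"],o["tcp_rot"])
snap("wrist","w9");snap("top","t9")
```

```text
[530.76688922 -67.13719861 141.99981093] [ 3.13925938 -0.00749718  0.02489053]
```

View pics/w9.png

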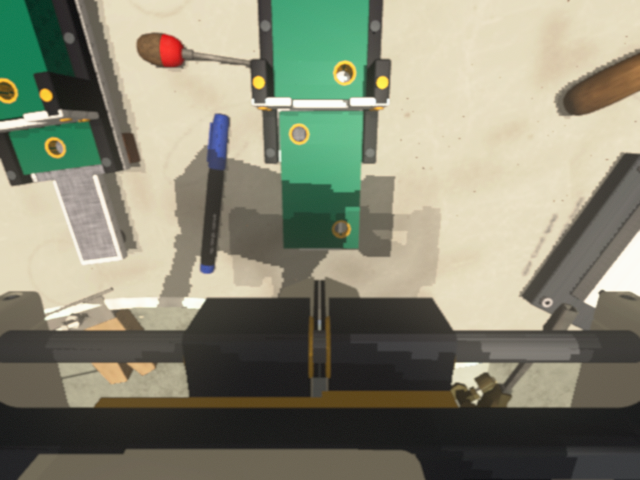

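Run:
```python
from h import *
im=cv2.imread("pics/w9.png");c=load("pics/w9.npy")
hsv=cv2.cvtColor(im,cv2.COLOR_BGR2HSV)
m=cv2.inRange(hsv,(15,120,90),(35,255,255))
n,l,s,ce=cv2.connectedComponentsWithStats(m)
P=[]
for i in range(1,n):
    if s[i,4]>40: print(s[i],ce[i].round(1),ray(c,*ce[i],39).round(1))
cv2.imwrite("pics/w9z.png",cv2.resize(im[90:260,245:395],None,fx=4.4,fy=3.5,interpolation=cv2.INTER_CUBIC) if 0 else cv2.resize(im[90:260,245:395],None,fx=3.5,fy=3.5,interpolation=cv2.INTER_CUBIC))
```

```text
[138  35  23  30 268] [149.3  47.4] [659.2  51.3  39. ]
[ 580   56   60   51 1281] [616.4  83.1] [ 644.4 -272.4   39. ]
[333  61  23  24 274] [345.   70.7] [647.8 -82.4  39. ]
[252  75  14  15 151] [258.2  82. ] [639.2 -22.1  39. ]
[375  76  14  14 145] [381.9  82.1] [ 641.2 -108.4   39. ]
[  0  78  18  26 319] [ 7.9 90.9] [629.2 153.4  39. ]
[ 39  88  14  15 161] [45.7 94.7] [627.3 127.4  39. ]
[289 124  20  21 157] [298.6 133.8] [605.1 -50.5  39. ]
[ 45 137  21  21 259] [ 54.  147.2] [591.4 128.4  39. ]
[332 221  19  17 129] [341.6 230.3] [533.  -84.8  39. ]
[309 317   4  61 201] [310.5 346.6] [427.2 -62.2  39. ]
[326 317   4  61 194] [327.6 346.2] [428. -77.  39.]
[  95  391  362   16 3681] [297.4 400.2] [370.3 -51.2  39. ]
```

View pics/w9z.png

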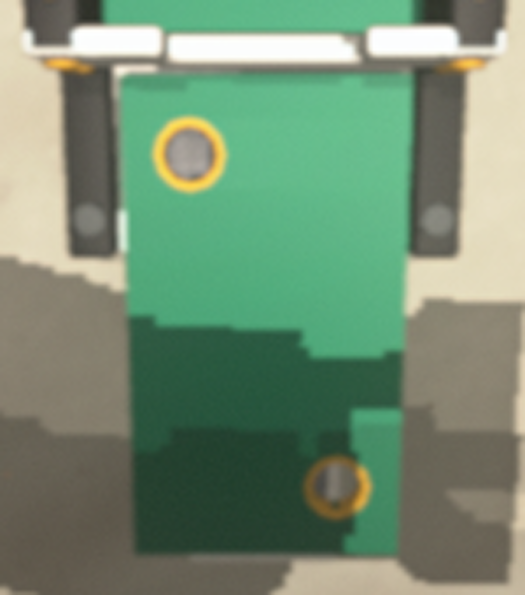

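Run:
```python
from h import *
from scipy.spatial.transform import Rotation as R
for f,tp,e in [("wrist0",[149.98,-502.8,216.5],[-3.14005,-.0002,.2898]),("w2",[529.55,-70.96,150.02],[3.141,0.0002,-.00207]),("w4",[606,-64.7,58.6],[3.142,0,.025]),("w9",[530.77,-67.14,142],[3.13926,-.0075,.02489])]:
  c=load(f"pics/{f}.npy"); r=R.from_euler("xyz",e)
  print(f,r.inv().apply(c[1][:3,3]-tp).round(2), (r.inv()*R.from_matrix(c[1][:3,:3])).as_euler("xyz").round(4))
  if f in("w4","w9"):
    # finger seam at row ~277, depth 171
    (fx,fy,cx,cy),P=c
    for u in(319.3,): 
      p=P[:3,3]+P[:3,:3]@np.array([(u-cx)/fx*171,-(277-cy)/fy*171,-171]); print("pads in tool",r.inv().apply(p-tp).round(2))
im=cv2.imread("pics/w9.png")
cv2.imwrite("pics/w9f.png",cv2.resize(im[270:400,290:350],None,fx=6,fy=4.5,interpolation=cv2.INTER_CUBIC))
c=load("pics/w9.npy");a=ray(c,299,134.5,39);b=ray(c,341.5,229.5,39);print(a,b,(a+b)/2)
```

```text
wrist0 [ 8.0710e+01 -1.5000e-01 -1.6679e+02] [ 2.840e+00 -1.000e-04  1.572e+00]
w2 [  80.71   -0.47 -166.78] [ 2.8399e+00 -3.0000e-04  1.5710e+00]
w4 [ 8.0650e+01 -7.0000e-02 -1.6685e+02] [2.8398e+00 1.0000e-04 1.5722e+00]
pads in tool [10.96 -0.05 -9.45]
w9 [ 8.0670e+01 -1.0000e-02 -1.6679e+02] [ 2.8399e+00 -4.0000e-04  1.5720e+00]
pads in tool [10.99 -0.04 -9.39]
[604.6023258  -50.85324683  39.        ] [533.65324299 -84.70718272  39.        ] [569.1277844  -67.78021478  39.        ]
```

View pics/w9f.png

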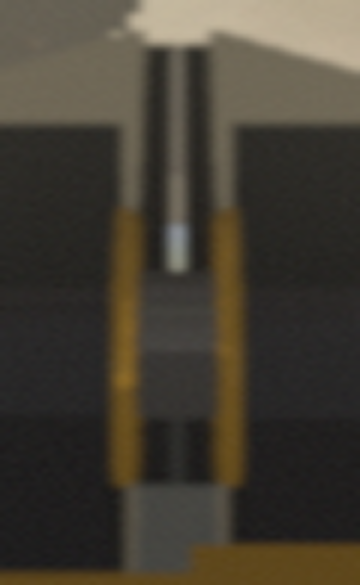

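```bash
python3 plan.py 568.8 -67.8 80 0.0240 2
```

```text
13.875 [528.3 -66.6 138.1] [ 3.1414e+00 -2.0000e-04  2.4800e-02]
xyz [[0.337, 0.019, 0.485], [0.337, 0.019, 0.485]]
dr [[0.001, -0.001, 0.003], [0.001, -0.001, 0.003]]
```

Call:
carry_out(xyz=[[0.337,0.019,0.3],[0.337,0.019,0.35],[0,0,0.32],[0,0,0],[0,0,0],[0,0,0],[0,0,0]], dr=[[0,0,0],[0,0,0],[0,0,0],[0,0,0],[0,0,0],[0,0,0],[0,0,0]], gripper=1)

```text
time: 14.75
tool_pos: [569.3, -68.0, 80.5]
tcp_rot: [3.141, -0.001, 0.025]
contact_force: [-0.6, 1.0, 1.0]
grip_width: 65.7
```

Run:
```python
from h import *
from plant import get_obs
snap("wrist","w10")
o=get_obs();print(o["tool_pos"],o["tcp_rot"],o["grip_width"])
```

```text
[569.30112639 -67.98546828  80.3571565 ] [ 3.14123987e+00 -9.79566804e-04  2.47457154e-02] 69.99588505518966
```

View pics/w10.png

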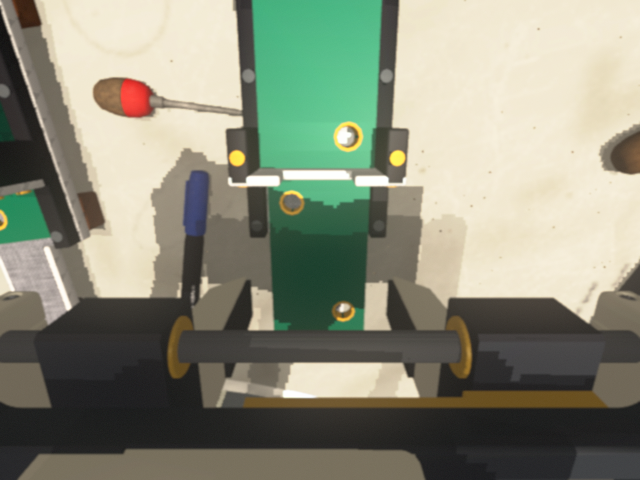

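Call:
carry_out(xyz=[[0,0,0.2],[0,0,0.2],[0,0,0.15],[0,0,0]], dr=[[0,0,0],[0,0,0],[0,0,0],[0,0,0]])

```text
time: 15.3
tool_pos: [568.4, -67.7, 45.5]
tcp_rot: [-3.141, 0.002, 0.025]
contact_force: [-0.0, 0.5, -0.1]
grip_width: 91.6
```

Call:
carry_out(xyz=[[0,0,0.15],[0,0,0.15],[0,0,0.15],[0,0,0.05],[0,0,0]], dr=[[0,0,0],[0,0,0],[0,0,0],[0,0,0],[0,0,0]])

```text
time: 15.92
tool_pos: [569.0, -67.9, 16.5]
tcp_rot: [-3.142, 0.0, 0.025]
contact_force: [-0.6, 0.5, -0.1]
grip_width: 91.8
```

Run:
```python
from h import *
from plant import get_obs
snap("wrist","w11")
o=get_obs();print(o["tool_pos"],o["tcp_rot"],o["grip_width"])
```

```text
[569.23648272 -67.94808808  16.82394579] [ 3.14143679e+00 -2.17142805e-04  2.47960800e-02] 92.10739248615961
```

View pics/w11.png

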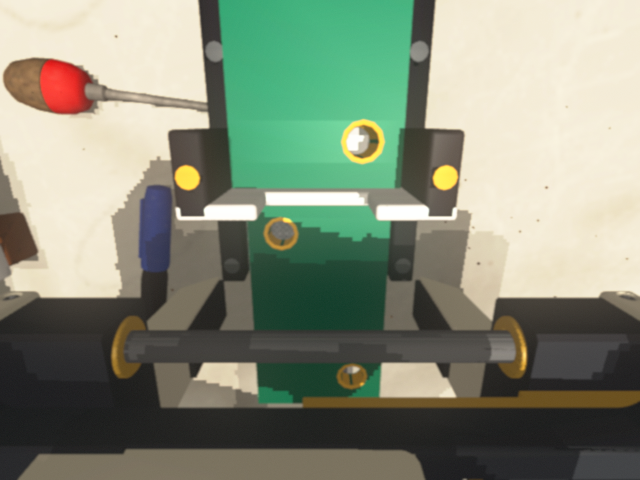

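Call:
carry_out(xyz=[[0,0,0],[0,0,0],[0,0,0],[0,0,0],[0,0,0],[0,0,0]], dr=[[0,0,0],[0,0,0],[0,0,0],[0,0,0],[0,0,0],[0,0,0]], gripper=-1)

```text
time: 16.73
tool_pos: [569.1, -67.9, 16.9]
tcp_rot: [3.141, -0.0, 0.025]
contact_force: [-0.3, -0.8, 0.6]
grip_width: 59.4
```

Call:
carry_out(xyz=[[-0.06,0,-0.02],[0,0,-0.15],[0,0,-0.4],[0,0,-0.8],[0,0,-0.6],[0,0,0],[0,0,0],[0,0,0]], dr=[[0,0,0],[0,0,0],[0,0,0],[0,0,0],[0,0,0],[0,0,0],[0,0,0],[0,0,0]])

```text
time: 17.73
tool_pos: [564.6, -67.8, 133.6]
tcp_rot: [-3.141, 0.003, 0.025]
contact_force: [-0.5, -0.1, 0.0]
grip_width: 59.6
```

Run:
```python
from h import *
from plant import get_obs
snap("wrist","w12")
o=get_obs();print(o["tool_pos"],o["tcp_rot"],o["grip_width"],o["contact_force"])
```

```text
[564.74634743 -67.831128   133.65434766] [-3.14097071e+00  2.51207068e-03  2.47212357e-02] 59.29991141501535 [ 0.33670097 -0.37974195 -0.31429771]
```

View pics/w12.png

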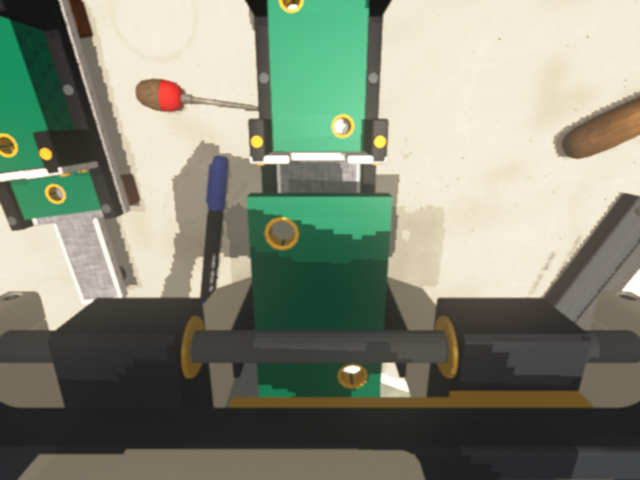

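```bash
cat > inhand.py <<'E'
from h import *
from scipy.spatial.transform import Rotation as R
def inhand(f,tp,e,pts,off=22.15):
    c=load(f"pics/{f}.npy"); r=R.from_euler("xyz",e)
    # intersect with plane tool z=-off
    (fx,fy,cx,cy),P=c
    o=r.inv().apply(P[:3,3]-np.array(tp)); out=[]
    for u,v in pts:
        d=r.inv().apply(P[:3,:3]@np.array([(u-cx)/fx,-(v-cy)/fy,-1.])); out.append((o+d*(-off-o[2])/d[2]))
    return np.array(out)
E
python3 - <<'E'
from inhand import *
im=cv2.imread("pics/w12.png")
hsv=cv2.cvtColor(im,cv2.COLOR_BGR2HSV); m=cv2.inRange(hsv,(15,120,70),(35,255,255))
n,l,s,ce=cv2.connectedComponentsWithStats(m)
for i in range(1,n):
    if s[i,4]>60 and 230<ce[i][0]<400 : print(s[i],ce[i].round(1), (s[i,0]+s[i,2]/2-.5,s[i,1]+s[i,3]/2-.5))
A=inhand("w12",[564.75,-67.83,133.65],[-3.14097,.0025,.0247],[(281.5,232.5),(352,376),(248,195),(391,196)])
print(A.round(2)); d=A[0]-A[1]; print(np.degrees(np.arctan2(-d[1],d[0]))-23.96,np.linalg.norm(d),(A[0]+A[1])/2)
cv2.imwrite("pics/w12z.png",cv2.resize(im[180:410,235:405],None,fx=3.4,fy=2.6) if 0 else cv2.resize(im[180:410,235:405],None,fx=2.6,fy=2.6,interpolation=cv2.INTER_CUBIC))
E
```

```text
[279   0  25  13 171] [290.3   4.5] (np.float64(291.0), np.float64(6.0))
[332 115  22  23 185] [343.9 125.4] (np.float64(342.5), np.float64(126.0))
[250 135  14  13 142] [256.3 141.2] (np.float64(256.5), np.float64(141.0))
[373 135  14  13 134] [379.4 141.3] (np.float64(379.5), np.float64(141.0))
[264 217  35  33 532] [280.6 235. ] (np.float64(281.0), np.float64(233.0))
[337 363  31  26 434] [352.2 377.5] (np.float64(352.0), np.float64(375.5))
[[ 36.93 -16.   -22.15]
 [-35.21  15.59 -22.15]
 [ 52.93 -29.15 -22.15]
 [ 52.45  29.22 -22.15]]
-0.3158296346780247 78.75701156530816 [  0.86052528  -0.20777179 -22.15      ]
```

View pics/w12z.png

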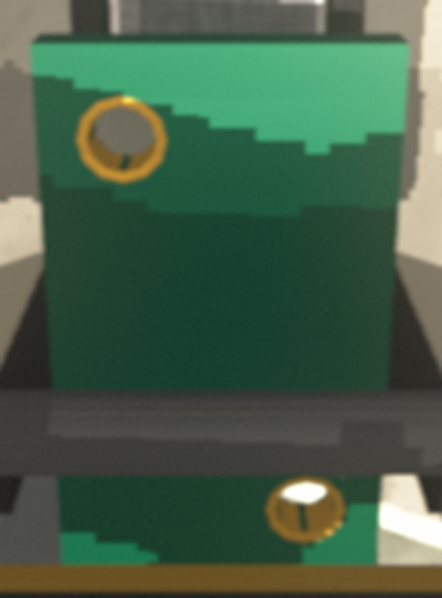

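```bash
python3 plan.py 421.6 -297.5 150 -0.4346 7
```

```text
17.775 [564.7 -67.8 133.7] [-3.141e+00  2.500e-03  2.470e-02]
xyz [[-0.354, 0.538, -0.038], [-0.318, 0.56, -0.038], [-0.281, 0.58, -0.039], [-0.242, 0.597, -0.039], [-0.202, 0.612, -0.039], [-0.162, 0.624, -0.039], [-0.121, 0.633, -0.039]]
dr [[-0.0, 0.003, 0.47], [-0.0, 0.003, 0.47], [-0.0, 0.003, 0.47], [-0.0, 0.003, 0.47], [-0.0, 0.003, 0.47], [-0.0, 0.003, 0.47], [-0.0, 0.003, 0.47]]
```

Call:
carry_out(xyz=[[-0.354,0.538,-0.06],[-0.318,0.56,-0.06],[-0.281,0.58,-0.04],[-0.242,0.597,-0.04],[-0.202,0.612,-0.04],[-0.162,0.624,-0.04],[-0.121,0.633,-0.04],[0,0,0]], dr=[[0,0,0.47],[0,0,0.47],[0,0,0.47],[0,0,0.47],[0,0,0.47],[0,0,0.47],[0,0,0.47],[0,0,0]])

```text
time: 18.77
tool_pos: [421.0, -299.5, 153.5]
tcp_rot: [3.141, 0.001, -0.438]
contact_force: [-0.1, 0.9, -0.6]
grip_width: 59.2
```

Call:
carry_out(xyz=[[0,0,0],[0,0,0],[0,0,0]], dr=[[0,0,0],[0,0,0],[0,0,0]])

```text
time: 19.15
tool_pos: [422.8, -296.9, 154.1]
tcp_rot: [-3.142, 0.0, -0.433]
contact_force: [-0.2, -0.1, -1.6]
grip_width: 59.8
```

Run:
```python
from h import *
from plant import get_obs
o=get_obs();print(o["tool_pos"],o["tcp_rot"],o["grip_width"],o["contact_force"],abs(o["dq"]).max())
snap("wrist","w13")
o=get_obs();print(o["tool_pos"],o["tcp_rot"],o["grip_width"],o["contact_force"],o["time"])
```

```text
[ 422.79096584 -296.90948077  154.06721317] [-3.14150810e+00  1.77598695e-04 -4.33063781e-01] 59.772958458076374 [-0.22108825 -0.1244628  -1.6324683 ] 0.0031417473041612533
[ 422.75087242 -297.03723028  154.1054172 ] [ 3.14158821e+00  8.02436421e-05 -4.33231529e-01] 59.36922545804693 [ 0.08008884 -0.03343633  0.33175524] 19.2
```

View pics/w13.png

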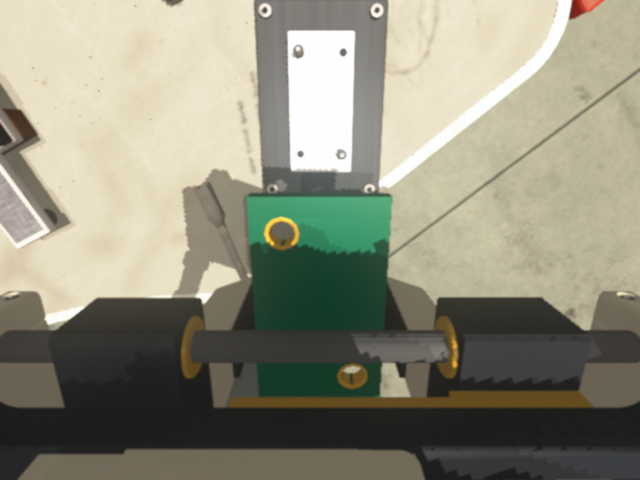

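Run:
```python
from h import *
from inhand import inhand
c=load("pics/w13.npy"); im=cv2.imread("pics/w13.png")
g=cv2.cvtColor(im,cv2.COLOR_BGR2GRAY)
# subpixel pad edges
k=4;x0,y0=280,20
z=cv2.resize(g[y0:185,x0:365],None,fx=k,fy=k,interpolation=cv2.INTER_CUBIC)
m=(z>150).astype(np.uint8)
cs,_=cv2.findContours(m,cv2.RETR_EXTERNAL,cv2.CHAIN_APPROX_NONE);q=max(cs,key=cv2.contourArea)
a=cv2.approxPolyDP(cv2.convexHull(q),12,True)[:,0];f=lambda p:((p[0]+.5)/k-.5+x0,(p[1]+.5)/k-.5+y0)
W=np.array([ray(c,*f(p),34) for p in a]); print([tuple(np.round(f(p),1)) for p in a]);print(W.round(1))
r=cv2.minAreaRect(np.array([ray(c,*f(p[0]),34)[:2] for p in q],np.float32));print("padrect",r)
# dark blobs within pad
h=cv2.drawContours(np.zeros_like(z),[cv2.convexHull(q)],-1,1,-1); h=cv2.erode(h,np.ones((9,9)))
d=((z<170)&(h>0)).astype(np.uint8)
n,l,s,ce=cv2.connectedComponentsWithStats(d)
for i in range(1,n):
    if s[i,4]>60: print(s[i,2:],np.round(f(ce[i]),1),ray(c,*f(ce[i]),34).round(1),ray(c,*f(ce[i]),41).round(1))
cv2.imwrite("pics/w13z.png",cv2.resize(im[0:200,240:400],None,fx=3,fy=3,interpolation=cv2.INTER_CUBIC))
A=inhand("w13",[422.75,-297.0,154.1],[np.pi,0,-.4332],[(281.5,232.5),(352,376)]);print(A.round(2))
```

```text
[(np.float64(353.6), np.float64(29.9)), (np.float64(351.6), np.float64(170.1)), (np.float64(291.6), np.float64(170.9)), (np.float64(286.4), np.float64(31.4))]
[[ 543.6 -379.8   34. ]
 [ 453.5 -339.3   34. ]
 [ 472.9 -295.9   34. ]
 [ 562.9 -336.    34. ]]
padrect ((507.8367919921875, -337.5360107421875), (50.50469207763672, 101.0997314453125), 65.10926818847656)
[  40   50 1159] [298.   52.7] [ 547.1 -337.5   34. ] [ 545.8 -337.3   41. ]
[ 25  29 562] [342.8  51.9] [ 533.9 -367.1   34. ] [ 533.  -366.2   41. ]
[ 32  35 493] [339.2 153.6] [ 469.3 -335.6   34. ] [ 470.  -335.5   41. ]
[ 22  22 377] [300.  153.5] [ 482.3 -307.8   34. ] [ 482.6 -308.3   41. ]
[ 94   4 194] [326.4 171. ] [ 461.3 -320.9   34. ] [ 462.1 -321.2   41. ]
[[ 37.   -16.04 -22.15]
 [-35.16  15.56 -22.15]]
```

View pics/w13z.png

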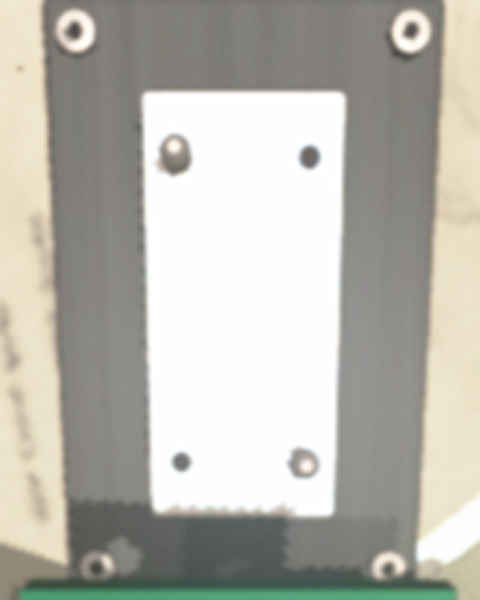

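```bash
python3 plan.py 507.1 -337.3 70 -0.431 4
```

```text
19.2 [ 422.8 -297.   154.1] [ 3.1416e+00  1.0000e-04 -4.3320e-01]
xyz [[0.389, 0.005, 0.35], [0.389, 0.005, 0.35], [0.389, 0.005, 0.35], [0.389, 0.005, 0.35]]
dr [[0.0, 0.0, -0.004], [0.0, 0.0, -0.004], [0.0, 0.0, -0.004], [0.0, 0.0, -0.004]]
```

Call:
carry_out(xyz=[[0.389,0.005,0.2],[0.389,0.005,0.3],[0.389,0.005,0.4],[0.389,0.005,0.5],[0,0,0],[0,0,0],[0,0,0]], dr=[[0,0,-0.004],[0,0,-0.004],[0,0,-0.004],[0,0,-0.004],[0,0,0],[0,0,0],[0,0,0]])

```text
time: 20.08
tool_pos: [506.6, -338.1, 71.7]
tcp_rot: [3.141, -0.002, -0.432]
contact_force: [-0.1, 0.0, -0.3]
grip_width: 59.4
```

Run:
```python
from h import *
from plant import get_obs
snap("wrist","w14");snap("scene","s14")
o=get_obs();print(o["tool_pos"],o["tcp_rot"],o["grip_width"],o["contact_force"],o["time"])
im=cv2.imread("pics/s14.png");cv2.imwrite("pics/s14z.png",cv2.resize(im[150:310,330:470],None,fx=4,fy=3.7) if 0 else cv2.resize(im[150:310,330:470],None,fx=3.7,fy=3.7,interpolation=cv2.INTER_CUBIC))
```

```text
[ 506.62539161 -338.16954174   71.55597555] [ 3.14094559e+00 -1.82318410e-03 -4.32385930e-01] 59.66369374945683 [-0.02870491  0.28518966 -1.47394792] 20.175
```

View pics/w14.png

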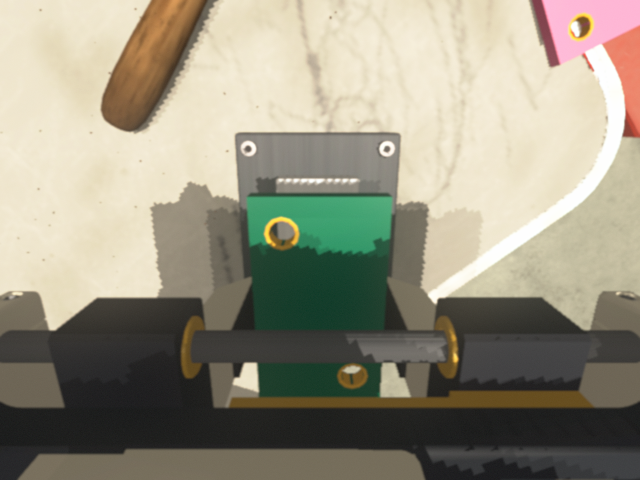

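View pics/s14z.png

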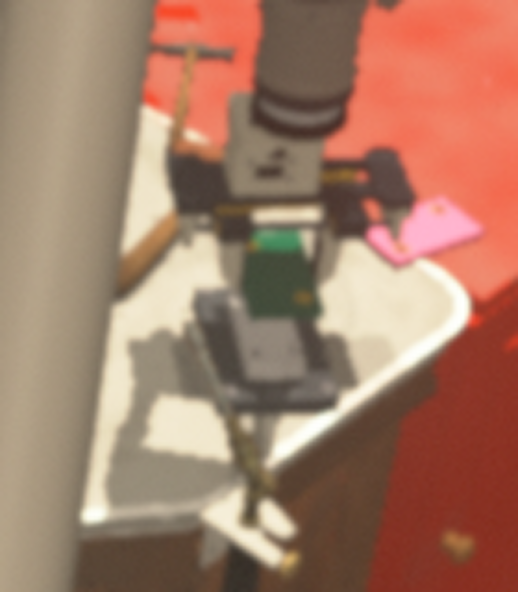

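Run:
```python
from h import *
from plant import get_obs
c=load("pics/w14.npy"); im=cv2.imread("pics/w14.png")
cv2.imwrite("pics/w14z.png",cv2.resize(im[120:250,225:410],None,fx=4,fy=4,interpolation=cv2.INTER_CUBIC))
o=get_obs();print(o["tool_pos"],o["tcp_rot"])
y=np.radians(-24.95);ex=np.array([np.cos(y),np.sin(y)]);ey=np.array([-ex[1],ex[0]])
for u,v,px,py,z in [(236,132.5,75,50,18),(400.5,132.5,75,-50,18),(248,148.5,None,None,18),(387,148.5,None,None,18)]:
    p=ray(c,u,v,z)[:2]; print(p.round(1), (p-px*ex-py*ey).round(1) if px else "")
```

```text
[ 506.62539161 -338.16954174   71.55597555] [ 3.14094559e+00 -1.82318410e-03 -4.32385930e-01]
[ 596.3 -325.3] [ 507.2 -339. ]
[ 555.4 -413.6] [ 508.5 -336.6]
[ 585.1 -327.3] 
[ 550.2 -402.9]
```

View pics/w14z.png

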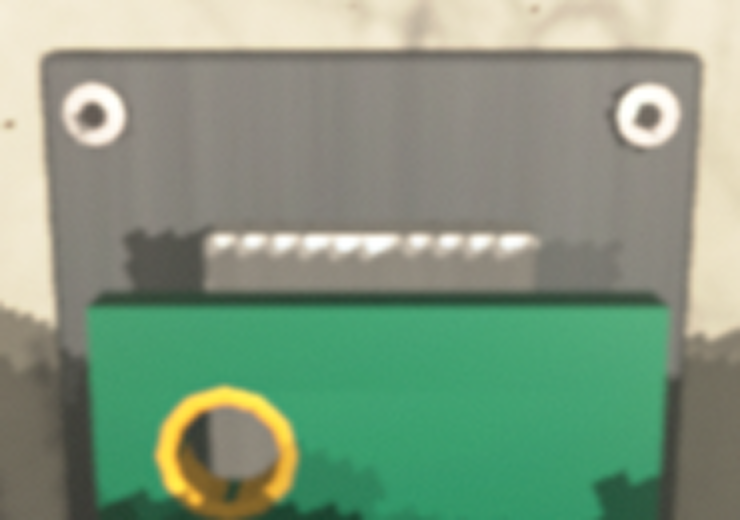

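Call:
carry_out(xyz=[[0,0,0.2],[0,0,0.2],[0,0,0.16],[0,0,0],[0,0,0],[0,0,0]], dr=[[0,0,0],[0,0,0],[0,0,0],[0,0,0],[0,0,0],[0,0,0]])

```text
time: 20.92
tool_pos: [506.8, -338.2, 37.0]
tcp_rot: [3.141, -0.001, -0.432]
contact_force: [-0.4, 0.1, -0.7]
grip_width: 59.6
```

```bash
python3 plan.py 507.1 -337.3 36 -0.431 1
python3 - <<'E'
from h import *
from plant import get_obs
snap("wrist","w15");o=get_obs();print(o["tool_pos"],o["tcp_rot"],abs(o["dq"]).max())
im=cv2.imread("pics/w15.png")
cv2.imwrite("pics/w15z.png",cv2.resize(im[100:400,225:415],None,fx=2,fy=2,interpolation=cv2.INTER_CUBIC))
E
```

```text
20.925 [ 506.8 -338.2   37. ] [ 3.1413e+00 -8.0000e-04 -4.3240e-01]
xyz [[-0.002, -0.016, 0.016]]
dr [[0.002, -0.006, -0.01]]
[ 506.81244181 -338.14845514   36.99061632] [ 3.14131989e+00 -7.79312777e-04 -4.32293715e-01] 0.0011840697676665417
```

View pics/w15z.png

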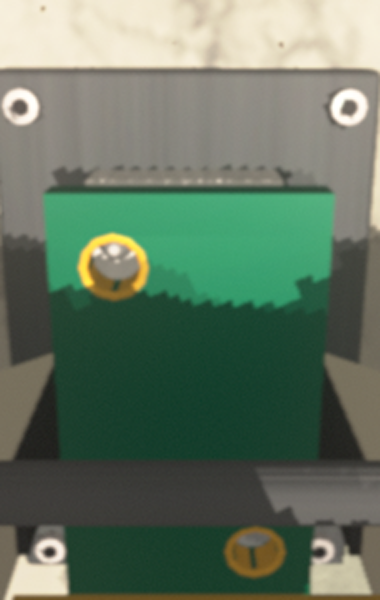

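Run:
```python
from h import *
c=load("pics/w15.npy"); im=cv2.imread("pics/w15.png")
cv2.imwrite("pics/w15h.png",cv2.resize(im[205:260,255:310],None,fx=10,fy=10,interpolation=cv2.INTER_CUBIC))
print(proj(c,[547.44,-338.18,47]),ray(c,282,225,47))
z=36.99+22.15
e=np.array([np.cos(-.4323),np.sin(-.4323)]);t=np.array([506.81,-338.15])
ty=np.array([np.sin(-.4323),-np.cos(-.4323)])
h=t+e*37-ty*16; print("hole",h,proj(c,[*h,z]),proj(c,[*h,z-9]))
```

```text
[281.77927875 225.05945686] [ 547.42296028 -338.28350254   47.        ]
hole [ 547.10953322 -339.12345911] [281.26462539 232.57015458] [283.30364421 226.74299782]
```

View pics/w15h.png

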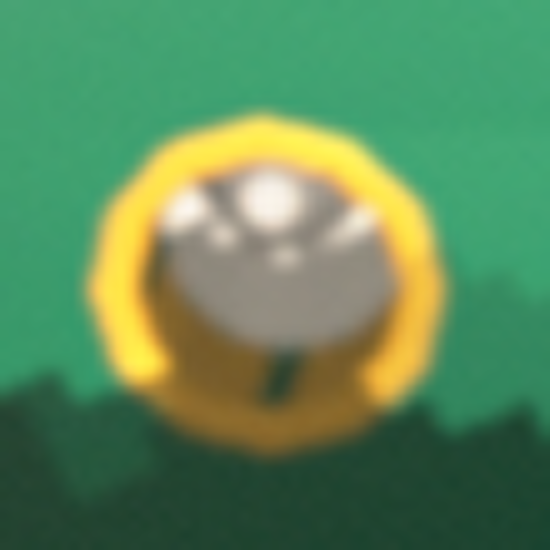

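Call:
carry_out(xyz=[[0,-0.017,0],[0,0,0.05],[0,0,0.03],[0,0,0]], dr=[[0,0,0],[0,0,0],[0,0,0],[0,0,0]])

```text
time: 21.48
tool_pos: [506.8, -337.0, 31.5]
tcp_rot: [-3.142, 0.0, -0.432]
contact_force: [-0.5, -0.0, -0.5]
grip_width: 59.4
```

Call:
carry_out(xyz=[[0,0,0.04],[0,0,0.04],[0,0,0]], dr=[[0,0,0],[0,0,0],[0,0,0]])

```text
time: 21.85
tool_pos: [506.9, -336.9, 26.7]
tcp_rot: [-3.142, 0.001, -0.432]
contact_force: [-0.5, 0.3, -1.5]
grip_width: 59.4
```

Run:
```python
from h import *
from plant import get_obs
o=get_obs();print(o["tool_pos"],o["tcp_rot"],o["grip_width"],o["contact_force"],o["moment"])
snap("wrist","w16")
im=cv2.imread("pics/w16.png")
cv2.imwrite("pics/w16z.png",cv2.resize(im[100:400,225:415],None,fx=2,fy=2,interpolation=cv2.INTER_CUBIC))
```

```text
[ 506.85870907 -336.93699899   26.66210144] [-3.14151063e+00  5.11309053e-04 -4.32322346e-01] 59.40201627038918 [-0.48481574  0.27342496 -1.47629379] [0.06942465 0.01422743 0.06651733]
```

View pics/w16z.png

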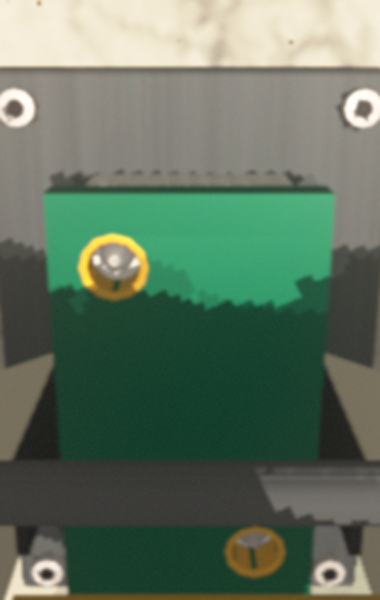

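Call:
carry_out(xyz=[[0,0,0.04],[0,0,0.03],[0,0,0]], dr=[[0,0,0],[0,0,0],[0,0,0]])

```text
time: 22.28
tool_pos: [506.9, -337.0, 22.6]
tcp_rot: [-3.142, 0.0, -0.432]
contact_force: [-0.1, 0.6, -0.2]
grip_width: 59.1
```

Call:
carry_out(xyz=[[0,0,0.015],[0,0,0]], dr=[[0,0,0],[0,0,0]])

```text
time: 22.52
tool_pos: [507.0, -337.1, 21.8]
tcp_rot: [3.142, 0.0, -0.432]
contact_force: [-0.2, 0.2, -1.1]
grip_width: 59.8
```

Call:
carry_out(xyz=[[0,0,0.01],[0,0,0]], dr=[[0,0,0],[0,0,0]])

```text
time: 22.78
tool_pos: [507.0, -337.1, 21.3]
tcp_rot: [3.142, 0.0, -0.432]
contact_force: [0.5, -0.3, -0.6]
grip_width: 59.6
```

Call:
carry_out(xyz=[[0,0,0.008],[0,0,0]], dr=[[0,0,0],[0,0,0]])

```text
time: 23.02
tool_pos: [507.0, -337.1, 20.9]
tcp_rot: [3.141, -0.0, -0.432]
contact_force: [-0.3, 0.4, 0.6]
grip_width: 59.7
```

Call:
carry_out(xyz=[[0,0,0.006],[0,0,0]], dr=[[0,0,0],[0,0,0]])

```text
time: 23.28
tool_pos: [507.1, -337.1, 20.9]
tcp_rot: [3.141, -0.0, -0.432]
contact_force: [-1.6, 0.5, 5.1]
grip_width: 59.4
```

Call:
carry_out(xyz=[[0,0,0],[0,0,0],[0,0,0],[0,0,0],[0,0,0]], dr=[[0,0,0],[0,0,0],[0,0,0],[0,0,0],[0,0,0]], gripper=0.7)

```text
time: 23.9
tool_pos: [507.0, -337.1, 20.4]
tcp_rot: [3.141, -0.0, -0.432]
contact_force: [-0.3, -0.4, 0.5]
grip_width: 77.8
```

Call:
carry_out(xyz=[[0,0,-0.1],[0,0,-0.3],[0,0,-0.6],[0,0,-0.6],[-0.5,0,-0.4],[-0.7,0,0],[0,0,0],[0,0,0]], dr=[[0,0,0],[0,0,0],[0,0,0],[0,0,0],[0,0,0],[0,0,0],[0,0,0],[0,0,0]])

```text
time: 24.9
tool_pos: [442.5, -307.6, 141.8]
tcp_rot: [3.141, -0.003, -0.433]
contact_force: [-0.2, -1.2, 0.6]
grip_width: 78.1
```

Run:
```python
from h import *
from plant import get_obs
snap("wrist","w17");snap("top","t17")
o=get_obs();print(o["tool_pos"],o["tcp_rot"],o["grip_width"],o["contact_force"],o["time"])
im=cv2.imread("pics/t17.png")
cv2.imwrite("pics/t17z.png",cv2.resize(im[180:330,180:440],None,fx=3,fy=3,interpolation=cv2.INTER_CUBIC))
```

```text
[ 442.63646307 -307.6094499   140.95935627] [ 3.14106633e+00 -1.62660020e-03 -4.32262825e-01] 77.71489958756632 [ 0.45332742  0.01423792 -0.08231496] 25.0
```

View pics/w17.png

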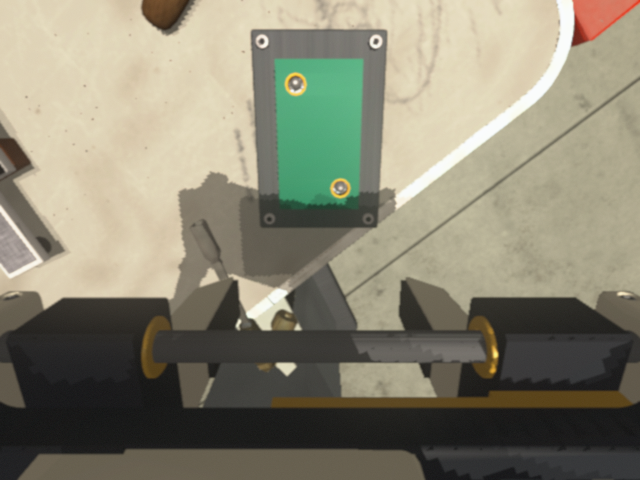

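View pics/t17z.png

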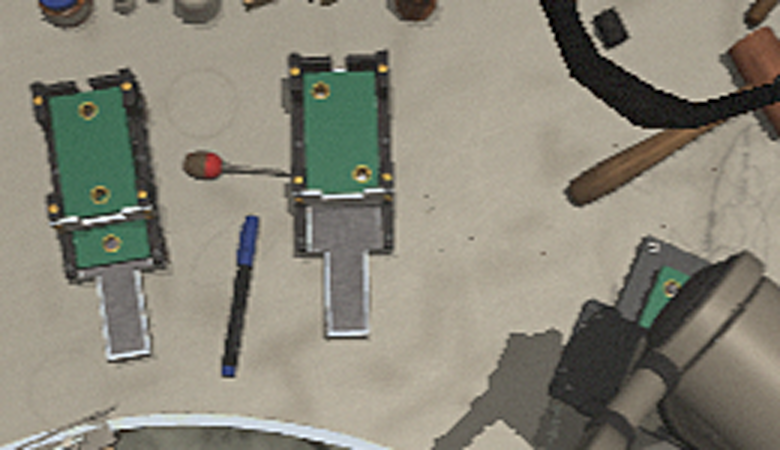

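Run:
```python
from h import *
c=load("pics/w17.npy");im=cv2.imread("pics/w17.png")
hsv=cv2.cvtColor(im,cv2.COLOR_BGR2HSV)
m=cv2.inRange(hsv,(45,80,60),(90,255,255));m[230:]=0
cs,_=cv2.findContours(m,cv2.RETR_EXTERNAL,cv2.CHAIN_APPROX_NONE);q=max(cs,key=cv2.contourArea)
for z in(43,):
    r=cv2.minAreaRect(np.array([ray(c,*p[0],z)[:2] for p in q],np.float32));print(z,r)
a=ray(c,295.5,83.5,43);b=ray(c,340.5,187.5,43);print(a,b,(a+b)/2,np.linalg.norm(a-b))
```

```text
43 ((507.18731689453125, -336.94879150390625), (59.8485107421875, 103.37197875976562), 65.14179229736328)
[ 546.82968277 -337.99660594   43.        ] [ 468.25400477 -337.0197674    43.        ] [ 507.54184377 -337.50818667   43.        ] 78.58174969892244
```

```bash
python3 -c "
from plant import close_job,get_obs
print(get_obs()['time']);print(close_job())"
```

```text
25.0
the job is handed in; nothing more can be done
None
```

I drew the lowest tablet from magazine A (the right-hand one, holes on a diagonal) and set it flat on the jig with both pins through its holes. I then handed the job in at 25.0 s of the 58 s allowed.

- **Drawing:** I pressed the closed gripper on the nose; every reading during the drag was between 10.7 and 14.6 N. The tablet slid about 75 mm until it was clear of the gate. I then gripped it by its long sides on the tongue and lifted it.
- **Placing:** It went down over the pins with no more than about 1.5 N showing until it touched the pad. It landed within 0.1 mm of the expected height, at about 5 N.
- **Last checks:**
  - Measured at the seated height, the tablet outline is 59.8 x 103.4 mm and its centre is within about 1 mm of the pad centre. Both pins show in the holes.
  - The other tablets are in their magazines, and the pen, graver and mallet look undisturbed in the pictures.
  - The arm was clear of everything at hand-in.
- **Disagreement:** The fingertips proved to be about 9 mm behind the reported TCP, not 22 mm ahead of it. Both cameras and the height at first contact agreed on this, so I worked from that measured offset. Because of it, the first approach to the nose took longer than planned.

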